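# Pack a breakfast meal box from the tray

## Robot

A 7-joint arm with a two-finger parallel gripper is mounted at the origin on the work surface. World frame = base frame: x ahead of the robot, y to its left, z up, the work surface at z = 0. Lengths are in m, angles in rad, forces in N, time in s.
With the tool pointing down it reaches from about 0.4 to 0.875 m from the base axis. Payload 19.3 kg.
Tool frame: the origin (TCP) lies between the finger pads; the fingertips stand 17 mm ahead of it and the grasp point (between the pads) lies 2 mm behind it (bot.tips_ahead is the z of the fingertips in the tool frame, in m); z points along the fingers, y is the direction in which the jaws open and shut (so a half turn about z gives the same grasp; the last joint's range is limited). The gripper opens to 85 mm and grips with 20 to 120 N. Pads are 22 mm wide; open, the fingers measure 114 mm over their backs; the gripper's body (76 mm by 85 mm) begins 54 mm behind the grasp point. The pads swing forward as they close: fully open they stand 13 mm farther back than shut.
Start: joints at [1.235, 0.521, -0.036, 1.599, 0.021, 1.021, -0.113], TCP at [0.164, -0.603, 0.248] pointing down, gripper open.
Joint ranges: [-2.91, 2.91], [-0.3, 2.13], [-1.5, 1.42], [0.17, 2.43], [-1.26, 4.41], [0.16, 1.93], [-2.52, 2.52]. Speed limits (rad/s): [1.89, 1.89, 2.39, 2.39, 3.01, 3.01, 3.01].

## Interface

Orientations are given as [roll, pitch, yaw] about the fixed x, y, z axes, in that order (R = Rz(yaw) Ry(pitch) Rx(roll)).
In Python, from workcell import telemetry, cams, job, bot gives the robot as it stands.
- The arm moves only by the tool arm_command, never from a script. Its argument "deltas" is a list of rows, each a list of 7 numbers: the opening, from -1 (shut) to 1 (fully open), so that 0 is half open, then the shift along the tool's x, y, z normalised to -1 to 1, where 1 is 150 mm, then the turn, a rotation vector about the tool's x, y, z normalised to -1 to 1, where 1 is 45 degrees. In form: [[hand, tx, ty, tz, rx, ry, rz], ...]. A call has 1 to 8 rows; each row is the pose to reach, as a shift and turn from the pose commanded when the call began, along the tool's axes at that moment; what a row does not reach only later rows make up. A row lasts 1/8 s, in which the tool goes at most 62.5 mm and 10.7 degrees, less where a joint would pass 70% of its speed; a pose out of reach is approached as far as the arm can. A call with a number of a shift or a turn outside -1 to 1 is refused whole. A call with a gripper value outside its range is refused whole. The fingers move at their own pace and stop on an object; "newtons" is the grip in N (left out, the last holds). Time passes only in rows, so rows that repeat a pose let the fingers close. It gives the time, the measured TCP pose, the force and the opening at its end, in the units of the state.
- telemetry.observe(): the state, without advancing time (a new reading comes with each control period).
- cams.grab_frame(name): name is "scene" or "top" or "wrist"; returns the picture (480x640x3 uint8, blue, green, red); there is no depth.
- cams.get_calibration(name): a dict with "fx", "fy", "cx", "cy" (pixels), "R" (3x3) and "t" (3): a world point X has camera coordinates R X + t. Camera axes: x right, y down, z forward; pixel columns grow to the right and rows downward; lengths in m; the calibration is good to about 2 mm. The wrist camera is an equidistant fisheye: a pixel r from the principal point sees the ray r / f radians off the axis. A picture is of the moment at which its call begins: read the wrist's pose just before it. get_calibration takes no time and is no camera call; for the wrist camera it gives the pose at the moment of the call.
- job.job_done(): hands the job in, once; it reports no verdict.
The state is a dict: "clock": time; "qpos": joint angles; "qd": joint speeds; "joint_efforts": joint torques, N m; "position": TCP position; "tool_rot": TCP orientation; "force": force on the tool from outside, world axes, zero at the start; "moment": the same for the moment, N m; "grip_width": finger opening in m.
Only numpy, scipy, OpenCV 4.12 (cv2) and the standard library are available. Lean on these libraries where they do the work, as an engineer would, in place of code of your own. Each camera call takes 0.05 s, during which the arm holds its last target.

## Task

Pack the open meal box from the tray: stand the square tub in the middle of the small compartment at the back left (the hinge is the back; left and right as seen from the box's front edge), the sauce cup in the middle of the small compartment to the right of it, and the dip pot on top of the sauce cup, flat inside the rim of its lid. In the big front compartment stand the muffin straight in front of the tub and lay the bread roll to its right, straight in front of the sauce cup and pointing front to back, both midway between the front wall and the ridge. Everything ends upright, resting in the box; the jam jar stays where it stands on the tray.

Things in the scene. Friction and masses are not known exactly. Their poses are not given: they have to be found in the camera images.
- box: White open meal box, fixed: base floor 208 mm wide, 3 mm thick, walls 45 mm high flaring to 236 mm; empty lid laid back behind. Origin: centre of base underside; +x to the back (hinge), +y left. Ridges 18 mm high make two small back compartments, middles (x,y mm) (55,55) left, (55,-55) right, and a big front one, middles of its halves (-55,55), (-55,-55). Left or right of the tray, turned up to 0.3 rad.
- tray: The supply tray: an aluminium oven tray, 288 x 388 mm over its rim (short side along its x), rim 24 mm high, floor 3 mm thick, fixed to the bench. Origin: centre of its underside, on the bench; z up. The food and the jar stand on it in two rows of three, about 105 to 110 mm apart, in any order.
- tub: The square tub: closed black plastic tub with flat grey lid, 46 mm square at the foot, 56 mm square over the lid, 44 mm high. Origin: centre of its underside; x and y square to its sides, z up.
- cup: The sauce cup: the larger of the two round white lidded pots. 46 mm diameter at the foot, 60 mm over the lid, 49 mm high. The lid is sunk inside a raised rim: a flat recess 53 mm across and 3 mm deep, its floor 46 mm above the origin. Origin: centre of its underside, z up.
- dip: The dip pot: the smaller round white lidded pot. 36 mm diameter at the foot, 46 mm over the lid (the lid is the band from 21 to 27 mm up), 28 mm high. Origin: centre of its underside, z up.
- muffin: The muffin: round, dark brown dome 59 mm across above a pleated paper case that tapers to 44 mm at the foot; 57 mm high. Origin: centre of its underside, z up.
- roll: The bread roll: oval, golden brown with a pale slit along its top, flat underneath, 72 mm long, 50 mm wide (widest 12 to 20 mm up), 40 mm high. Origin: centre of its underside; x along its length, y across, z up.
- jar: A squat jam jar of amber glass with a brass-coloured lid and plain paper band, 64 mm diameter, 54 mm high, standing on the tray among the food. It is not part of this meal. Origin: centre of its underside, z up.
There are look-alikes about, which are no part of the job. What is shaped like the dip but blue is not meant.

How it is judged:
By the outcome, as a careful person would: the job done as asked, in the order asked, and still so for the second after the job is handed in, with the robot touching nothing.
It also fails if it takes over 128 s, if anything falls off the work surface, if the arm or the gripper's body presses on something with over 40 N, if the wrist force passes 120 N, or if a joint passes its speed limit or range.

## Working session

There is one attempt and no reset: what is moved stays moved. The work goes in short steps, Python scripts to look and compute and a tool call to move; the robot and the scene stay as the last step left them, time stands still between calls to the robot, and variables do not carry over. Pictures are saved under pics/ and viewed, and the job is handed in when it is done.

Besides the shell and the picture viewer there is one more tool, called after "Request:" in YAML: its name, and indented under it one key for each argument. arm_command: Moves the arm, as the interface text tells. Its arguments: {"type":"object","properties":{"deltas":{"type":"array","items":{"type":"array","items":{"type":"number"}}},"newtons":{"type":"number"}},"required":["deltas"]}

```bash
ls; mkdir -p pics
python3 - <<'E'
from workcell import telemetry, cams, job, bot
import cv2
print(telemetry.observe()); print(bot.tips_ahead)
for n in ["scene","top","wrist"]:
    c=cams.get_calibration(n); print(n,c)
    cv2.imwrite(f"pics/{n}0.png",cams.grab_frame(n))
E
```

```text
pics
{'clock': 0.0, 'qpos': array([ 1.2347914 ,  0.52203712, -0.03629591,  1.59997754,  0.02118728,
        1.02109045, -0.11278897]), 'qd': array([-0.00038827, -0.00030516, -0.00168898,  0.00086003, -0.00043448,
        0.00059904, -0.00178735]), 'joint_efforts': array([-8.20768346e-04, -9.27133656e+01,  1.97972752e+00, -3.69947898e+01,
        1.80087023e-02,  7.87830446e-03, -3.70113821e-05]), 'position': array([ 0.1640516 , -0.60277072,  0.24772257]), 'tool_rot': array([-3.14046785e+00,  8.43458102e-05,  2.65771530e-01]), 'force': array([-0.27649666, -0.38300015,  0.28346043]), 'moment': array([ 0.02322415,  0.01005889, -0.00504284]), 'grip_width': 0.08590028673788995}
0.017
scene {'fx': 531.9044685673658, 'fy': 531.9044685673658, 'cx': 318.5136608132382, 'cy': 241.0393983068482, 'R': array([[ 0.27994837,  0.95979636,  0.02049051],
       [ 0.55833231, -0.14541429, -0.81677397],
       [-0.78095706,  0.24009506, -0.57659382]]), 't': array([-0.14065444, -0.28882248,  1.7378111 ])}
top {'fx': 553.5029128658638, 'fy': 553.5029128658638, 'cx': 323.2226525272453, 'cy': 228.44084370554853, 'R': array([[ 0.01309847, -0.99988112,  0.0081343 ],
       [-0.99679263, -0.01369945, -0.07884651],
       [ 0.07894857, -0.00707544, -0.99685358]]), 't': array([-0.02666121,  0.56973404,  1.10949814])}
wrist {'fx': 371.64829954431775, 'fy': 371.64829954431775, 'cx': 316.49962609629614, 'cy': 242.82692492309738, 'R': array([[ 2.63000419e-01, -9.64795369e-01, -8.21956469e-04],
       [-9.24900886e-01, -2.52367572e-01,  2.84374681e-01],
       [-2.74570810e-01, -7.40304320e-02, -9.58712869e-01]]), 't': array([-0.62465328, -0.03770306,  0.37853923])}
```

View pics/scene0.png

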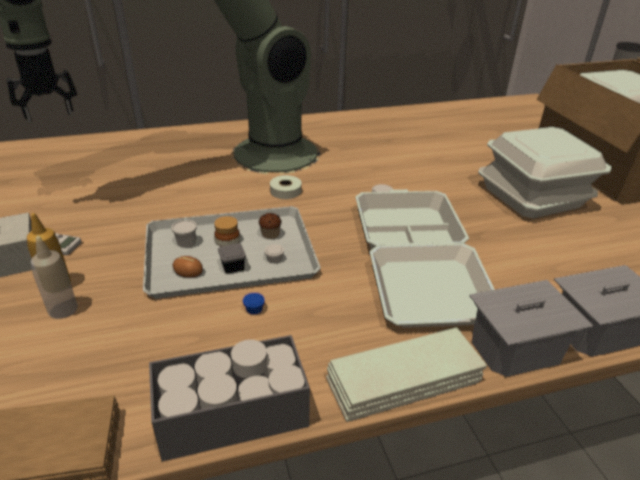

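View pics/top0.png

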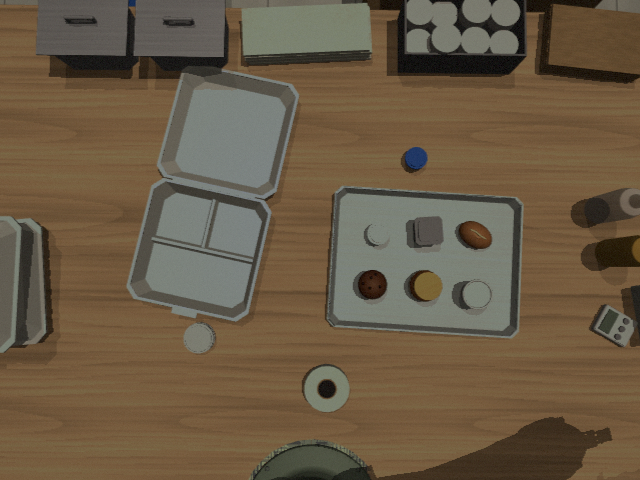

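View pics/wrist0.png

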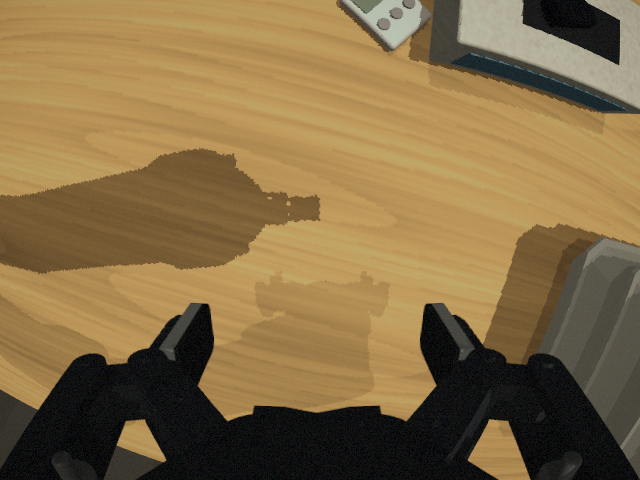

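Run:
```python
import cv2
im=cv2.imread("pics/top0.png")
a=cv2.resize(im[180:345,320:530],None,fx=3.7,fy=3.6,interpolation=cv2.INTER_CUBIC); cv2.imwrite("pics/t_tray.png",a)
a=cv2.resize(im[170:330,120:280],None,fx=3.7,fy=3.7,interpolation=cv2.INTER_CUBIC); cv2.imwrite("pics/t_box.png",a)
from workcell import bot
print([x for x in dir(bot) if x[0]!='_'], {x:getattr(bot,x) for x in dir(bot) if x[0]!='_'})
```

```text
['IKError', 'tips_ahead'] {'IKError': <class 'workcell.IKError'>, 'tips_ahead': 0.017}
```

View pics/t_tray.png

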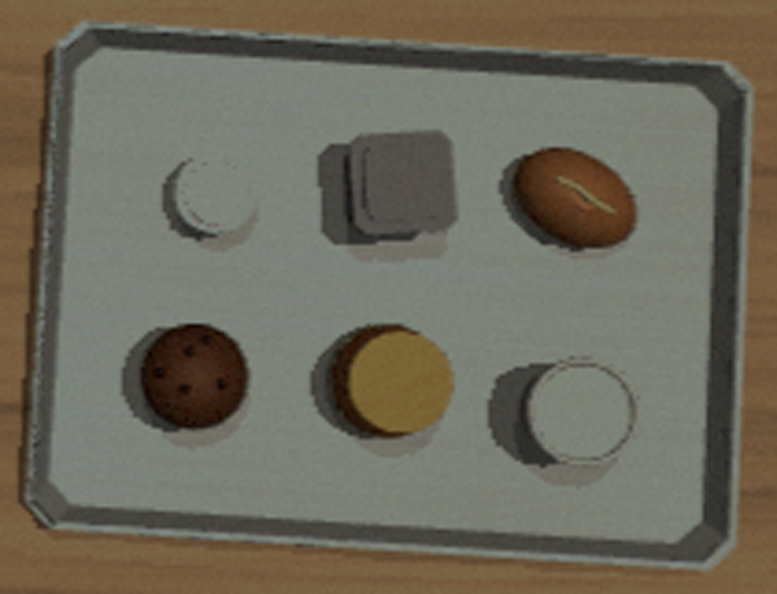

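View pics/t_box.png

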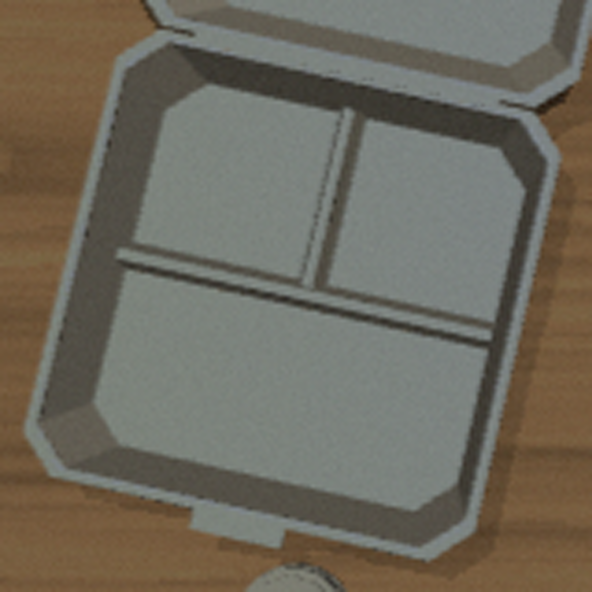

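```bash
cat > h.py <<'E'
import numpy as np, cv2
from workcell import telemetry, cams, job, bot
from scipy.spatial.transform import Rotation as Ro
def ray(c,uv,fish=False):
    uv=np.atleast_2d(np.array(uv,float))
    x=(uv[:,0]-c['cx'])/c['fx']; y=(uv[:,1]-c['cy'])/c['fy']
    if fish:
        r=np.hypot(x,y)+1e-12; d=np.c_[np.sin(r)*x/r,np.sin(r)*y/r,np.cos(r)]
    else: d=np.c_[x,y,np.ones_like(x)]
    R=np.array(c['R']); t=np.array(c['t'])
    return -R.T@t, d@R
def plane(c,uv,z,fish=False):
    o,d=ray(c,uv,fish); s=(z-o[2])/d[:,2]; return o+s[:,None]*d
def proj(c,X,fish=False):
    p=np.atleast_2d(X)@np.array(c['R']).T+np.array(c['t'])
    if fish:
        n=np.hypot(p[:,0],p[:,1])+1e-12; th=np.arctan2(n,p[:,2])
        return np.c_[c['fx']*th*p[:,0]/n+c['cx'],c['fy']*th*p[:,1]/n+c['cy']]
    return np.c_[c['fx']*p[:,0]/p[:,2]+c['cx'],c['fy']*p[:,1]/p[:,2]+c['cy']]
E
python3 - <<'E'
from h import *
c=cams.get_calibration("top"); im=cv2.imread("pics/top0.png")
tr=lambda p:[(x/3.7+320+(-.5+.5/3.7),y/3.6+180-.36) for x,y in p]
bx=lambda p:[(x/3.7+120-.36,y/3.7+170-.36) for x,y in p]
pts=dict(dip=((215,193),.031),tub=((403,182),.047),roll=((575,197),.02),muffin=((194,375),.038),jar=((401,382),.057),cup=((581,411),.052))
for k,(p,z) in pts.items(): print(k,plane(c,tr([p]),z)[0].round(4))
print('trayrim',plane(c,tr([(60,28),(750,72),(735,565),(25,525)]),.024).round(4))
print('T',plane(c,bx([(313,286)]),.018).round(4))
r=plane(c,bx([(27,430),(118,65),(475,525),(558,155),(50,472),(430,557),(122,255),(490,335),(348,110),(310,280)]),.045)[:,:2]
for i in range(0,10,2):
    d=r[i+1]-r[i]; print(r[i].round(4),r[i+1].round(4),np.degrees(np.arctan2(d[1],d[0])))
# hsv values
hsv=cv2.cvtColor(im,cv2.COLOR_BGR2HSV)
for k,(p,z) in pts.items():
    u=tr([p])[0]; print(k,hsv[int(round(u[1])),int(round(u[0]))])
print(hsv[260,400],hsv[220,170],hsv[260,300])
E
```

```text
dip [ 0.5611 -0.1298  0.031 ]
tub [ 0.5675 -0.2299  0.047 ]
roll [ 0.5623 -0.3308  0.02  ]
muffin [ 0.4589 -0.1182  0.038 ]
jar [ 0.4569 -0.2267  0.057 ]
cup [ 0.4422 -0.324   0.052 ]
trayrim [[ 0.6549 -0.0438  0.024 ]
 [ 0.635  -0.4278  0.024 ]
 [ 0.3565 -0.4154  0.024 ]
 [ 0.3739 -0.028   0.024 ]]
T [[0.5291 0.2237 0.018 ]]
[0.4487 0.3688] [0.6467 0.3276] -11.765935846397998
[0.4013 0.1278] [0.6009 0.0876] -11.403368593986123
[0.4265 0.3556] [0.384  0.1514] -101.75738565081706
[0.5433 0.3215] [0.5028 0.1222] -101.47378117693239
[0.6238 0.202 ] [0.5312 0.2199] 169.11416334065967
dip [ 49  21 132]
tub [15 34 90]
roll [ 13 147 118]
muffin [ 12 154  73]
jar [ 20 143 123]
cup [ 48  24 127]
[ 53  23 131] [ 68  16 131] [ 15 121 112]
```

```bash
cat >> h.py <<'E'
def plan(x,y,z,yaw,s=None):
    """yaw=direction of tool x in world, tool down. prints tx..rz units"""
    s=s or telemetry.observe()
    R=Ro.from_euler('xyz',s['tool_rot']); p=s['position']
    d=R.inv().apply(np.array([x,y,z])-p)/.15
    T=Ro.from_euler('xyz',[np.pi,0,yaw]); rv=(R.inv()*T).as_rotvec()/(np.pi/4)
    print('unit shift',d.round(4),'rot',rv.round(4),'dist mm',np.linalg.norm(d*150).round(1))
E
python3 - <<'E'
from h import *
s=telemetry.observe();c=cams.get_calibration('wrist')
R=Ro.from_euler('xyz',s['tool_rot']).as_matrix()
C=-c['R'].T@c['t']; print('cam in tool',R.T@(C-s['position']), 'axis in tool',R.T@c['R'][2],'camx',R.T@c['R'][0])
plan(.42,-.25,.25,0.0)
E
```

```text
cam in tool [ 7.16927190e-02  1.06254304e-04 -1.25359120e-01] axis in tool [-2.84329198e-01  3.15411019e-04  9.58726659e-01] camx [ 2.84962169e-04  9.99999930e-01 -2.44478371e-04]
unit shift [ 2.2639 -1.8212 -0.0128] rot [-1.100e-03  2.000e-04  3.385e-01] dist mm 435.8
```

Request:
arm_command:
  deltas:
    - [1, 0.37, -0.3, 0, 0, 0, 0.17]
    - [1, 0.74, -0.6, 0, 0, 0, 0.34]
    - [1, 1, -0.85, 0, 0, 0, 0.34]
  newtons: 40

```text
clock: 0.52
position: [0.2714, -0.4468, 0.2481]
tool_rot: [-3.141, -0.0, -0.003]
force: [1.1, 0.3, -0.4]
grip_width: 0.085
```

```bash
python3 -c "
from h import *
plan(.42,-.25,.25,0.0)"
```

```text
unit shift [ 0.9863 -1.3157 -0.0123] rot [-0.0002 -0.     -0.0044] dist mm 246.7
```

Request:
arm_command:
  deltas:
    - [1, 0.3, -0.3, 0, 0, 0, 0]
    - [1, 0.6, -0.6, 0, 0, 0, 0]
    - [1, 0.85, -0.9, 0, 0, 0, 0]

```text
clock: 0.9
position: [0.3993, -0.3122, 0.2483]
tool_rot: [3.141, -0.0, -0.001]
force: [0.5, -1.1, 0.2]
grip_width: 0.0853
```

Request:
arm_command:
  deltas:
    - [1, 0.1, -0.35, 0, 0, 0, 0]
    - [1, 0.1, -0.35, 0, 0, 0, 0]
    - [1, 0.1, -0.35, 0, 0, 0, 0]

```text
clock: 1.27
position: [0.4129, -0.2616, 0.2483]
tool_rot: [3.141, 0.0, -0.001]
force: [-0.6, -0.4, -0.7]
grip_width: 0.0856
```

```bash
python3 -c "
from h import *
print(telemetry.observe()['position'],telemetry.observe()['tool_rot'])
cv2.imwrite('pics/w1.png',cams.grab_frame('wrist'))
import pickle;pickle.dump(cams.get_calibration('wrist'),open('w1.pkl','wb'))"
```

```text
[ 0.41293004 -0.26164798  0.24829671] [ 3.14135286e+00  1.70274636e-04 -1.25749546e-03]
```

View pics/w1.png

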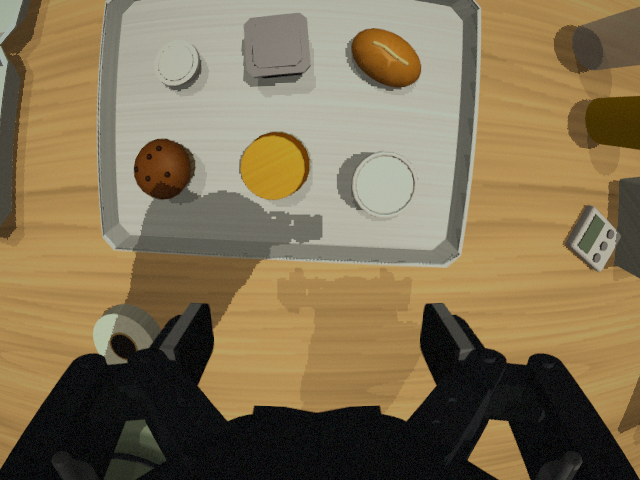

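Run:
```python
from h import *
im=cv2.imread("pics/w1.png")
cv2.imwrite("pics/w1a.png",cv2.resize(im[5:95,145:335],None,fx=4.2,fy=4.2,interpolation=cv2.INTER_CUBIC))
cv2.imwrite("pics/w1b.png",cv2.resize(im[15:225,330:435],None,fx=2.8,fy=2.8,interpolation=cv2.INTER_CUBIC))
```

```text
(no output)
```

View pics/w1a.png

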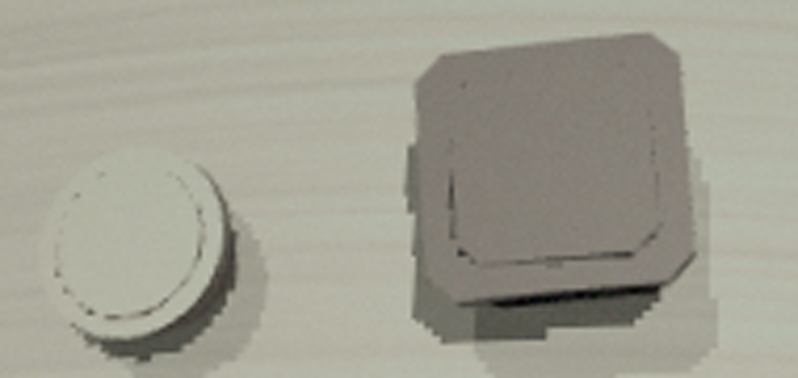

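View pics/w1b.png

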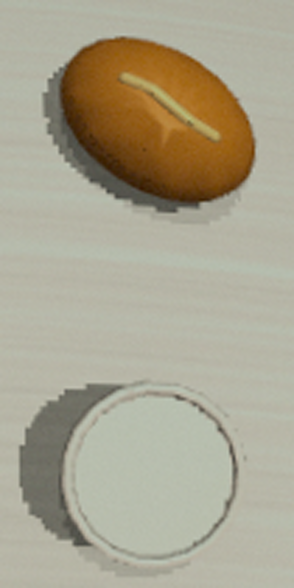

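```bash
cat > m1.py <<'E'
from h import *
import pickle
c=pickle.load(open('w1.pkl','rb')); im=cv2.imread("pics/w1.png"); hsv=cv2.cvtColor(im,cv2.COLOR_BGR2HSV)
A=lambda p:np.array(p)/4.2+[145-.38,5-.38]
B=lambda p:np.array(p)/2.8+[330-.32,15-.32]
P=lambda uv,z:plane(c,uv,z,True)[:,:2]
t=P(A([(445,53),(648,33),(680,55),(695,250),(655,287),(460,303),(425,255),(416,85)]),.046)
def inter(a,b,c_,d): 
    M=np.array([b-a,-(d-c_)]).T; s=np.linalg.solve(M,c_-a); return a+s[0]*(b-a)
k=[inter(t[0],t[1],t[2],t[3]),inter(t[2],t[3],t[4],t[5]),inter(t[4],t[5],t[6],t[7]),inter(t[6],t[7],t[0],t[1])]
k=np.array(k,np.float32); print('tub corners',k.round(4),'c',k.mean(0),'sides',[np.linalg.norm(k[i]-k[i-1]).round(4) for i in range(4)],cv2.minAreaRect(k*1000))
for i in range(0,8,2): d=t[i+1]-t[i]; print(np.degrees(np.arctan2(d[1],d[0])).round(1),end=' ')
print()
q=P(A([(45,243),(230,243),(138,148),(138,340)]),.03);print('dip',q.mean(0).round(4),np.ptp(q,0).round(4))
q=P(B([(62,473),(240,473),(151,381),(151,566)]),.052);print('cup',q.mean(0).round(4),np.ptp(q,0).round(4))
m=((hsv[...,1]>120)&(hsv[...,0]<25)).astype(np.uint8)*255
for n,(x0,y0,x1,y1),z in [('roll',(340,20,430,95),.02),('muffin',(125,130,203,205),.04),('jar',(230,125,315,200),.05)]:
    mm=np.zeros_like(m); mm[y0:y1,x0:x1]=m[y0:y1,x0:x1]
    mm=cv2.morphologyEx(mm,cv2.MORPH_CLOSE,np.ones((5,5)))
    cs=max(cv2.findContours(mm,0,cv2.CHAIN_APPROX_NONE)[0],key=cv2.contourArea)[:,0]
    w=(P(cs,z)*1000).astype(np.float32); e=cv2.fitEllipse(w); print(n,e)
E
python3 m1.py
```

```text
tub corners [[ 0.5978 -0.2538]
 [ 0.5409 -0.2578]
 [ 0.538  -0.2017]
 [ 0.5945 -0.1983]] c [ 0.5677883  -0.22786334] sides [np.float32(0.0556), np.float32(0.0571), np.float32(0.0562), np.float32(0.0566)] ((567.6759033203125, -228.0100555419922), (57.080833435058594, 56.15984344482422), 3.462160587310791)
-86.6 -176.0 93.0 3.5 
dip [ 0.5617 -0.1304] [0.0463 0.0459]
cup [ 0.4431 -0.3218] [0.0589 0.0572]
roll ((562.3660888671875, -328.6550598144531), (50.59654998779297, 70.44434356689453), 148.82345581054688)
muffin ((459.3349609375, -116.43840026855469), (55.79738235473633, 62.51337432861328), 6.722668170928955)
jar ((458.61566162109375, -225.67030334472656), (57.325782775878906, 61.046714782714844), 33.820030212402344)
```

```bash
python3 -c "
from h import *
print(telemetry.observe()['qpos'])
plan(.5677,-.2287,.10,0.059)"
```

```text
[ 0.52854805  0.30778161 -0.10449585  1.94580921  0.04108859  0.89006501
 -1.17006476]
unit shift [ 1.0328 -0.2254  0.9882] rot [ 0.0003  0.0003 -0.0781] dist mm 217.1
```

Request:
arm_command:
  deltas:
    - [1, 0.33, -0.08, 0.3, 0, 0, -0.078]
    - [1, 0.66, -0.16, 0.6, 0, 0, -0.078]
    - [1, 1, -0.22, 0.95, 0, 0, -0.078]
    - [1, 1, -0.22, 0.95, 0, 0, -0.078]
    - [1, 1, -0.22, 0.95, 0, 0, -0.078]

```text
clock: 1.95
position: [0.5627, -0.2291, 0.1041]
tool_rot: [-3.141, 0.002, 0.059]
force: [-1.0, -0.7, -0.1]
grip_width: 0.0855
```

```bash
python3 -c "
from h import *
plan(.5677,-.2287,.038,0.059)"
```

```text
unit shift [ 0.0346 -0.      0.4406] rot [-0.001   0.003   0.0005] dist mm 66.3
```

Request:
arm_command:
  deltas:
    - [1, 0.034, 0, 0.2, 0, 0, 0]
    - [1, 0.034, 0, 0.4, 0, 0, 0]
    - [1, 0.034, 0, 0.44, 0, 0, 0]
    - [0.2, 0.034, 0, 0.44, 0, 0, 0]
    - [-0.5, 0.034, 0, 0.44, 0, 0, 0]
    - [-0.5, 0.034, 0, 0.44, 0, 0, 0]
    - [-0.5, 0.034, 0, 0.44, 0, 0, 0]

```text
clock: 2.82
position: [0.5687, -0.2288, 0.0416]
tool_rot: [3.141, -0.002, 0.059]
force: [-2.9, -0.2, 7.6]
grip_width: 0.0551
```

Request:
arm_command:
  deltas:
    - [-0.5, 0, 0, -0.1, 0, 0, 0]
    - [-0.5, 0, 0, -0.4, 0, 0, 0]
    - [-0.5, 0, 0, -0.8, 0, 0, 0]
    - [-0.5, 0, 0, -0.8, 0, 0, 0]

```text
clock: 3.32
position: [0.5704, -0.2291, 0.1659]
tool_rot: [3.138, -0.008, 0.06]
force: [0.4, 1.2, -1.5]
grip_width: 0.0548
```

```bash
python3 -c "
from h import *
print(telemetry.observe()['position'])
cv2.imwrite('pics/w2.png',cams.grab_frame('wrist'))"
```

```text
[ 0.57040981 -0.22910158  0.16586395]
```

View pics/w2.png

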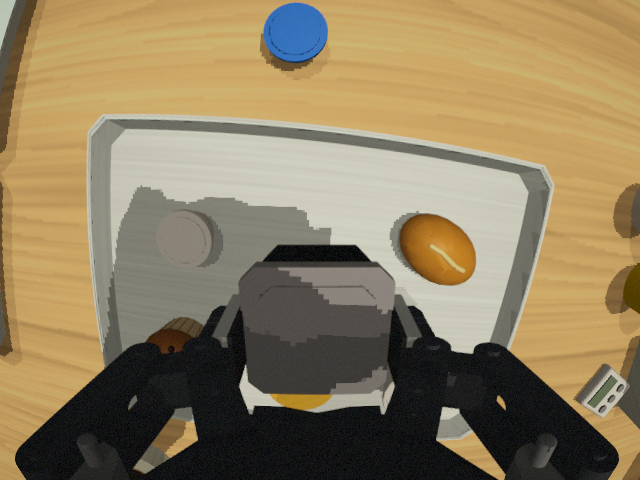

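Request:
arm_command:
  deltas:
    - [-0.5, -0.1, -0.33, -0.2, 0, 0, 0.11]
    - [-0.5, -0.2, -0.66, -0.4, 0, 0, 0.22]
    - [-0.5, -0.4, -1, -0.55, 0, 0, 0.33]

```text
clock: 3.75
position: [0.4991, -0.081, 0.2427]
tool_rot: [-3.141, -0.0, -0.202]
force: [0.9, 1.3, -1.3]
grip_width: 0.0546
```

```bash
python3 -c "
from h import *
plan(.45,.17,.25,-.2025)"
```

```text
unit shift [-0.6562 -1.5738 -0.0479] rot [-0.0006 -0.0002  0.001 ] dist mm 255.9
```

Request:
arm_command:
  deltas:
    - [-0.5, -0.12, -0.33, -0.02, 0, 0, 0]
    - [-0.5, -0.24, -0.66, -0.04, 0, 0, 0]
    - [-0.5, -0.36, -1, -0.05, 0, 0, 0]

```text
clock: 4.12
position: [0.4757, 0.0764, 0.2496]
tool_rot: [3.141, 0.0, -0.199]
force: [0.4, -0.0, -0.5]
grip_width: 0.0549
```

Request:
arm_command:
  deltas:
    - [-0.5, -0.15, -0.3, 0, 0, 0, 0]
    - [-0.5, -0.3, -0.55, 0, 0, 0, 0]
    - [-0.5, -0.3, -0.55, 0, 0, 0, 0]
    - [-0.5, -0.3, -0.55, 0, 0, 0, 0]

```text
clock: 4.62
position: [0.4486, 0.1642, 0.2493]
tool_rot: [3.141, 0.0, -0.199]
force: [-0.1, -0.1, -2.3]
grip_width: 0.0547
```

```bash
python3 -c "
from h import *
print(telemetry.observe()['position'],telemetry.observe()['tool_rot'],telemetry.observe()['qpos'])
import pickle;pickle.dump(cams.get_calibration('wrist'),open('w3.pkl','wb'))
cv2.imwrite('pics/w3.png',cams.grab_frame('wrist'))"
```

```text
[0.4485725  0.16422055 0.24932144] [ 3.14089833e+00  4.50336659e-04 -1.99199193e-01] [-0.31448708  0.29268418 -0.19692681  1.96675562  0.07304197  0.88960073
 -2.31932669]
```

View pics/w3.png

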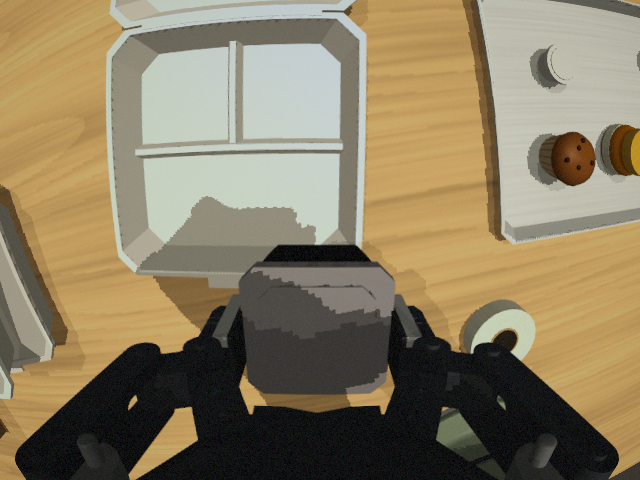

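Run:
```python
import cv2
im=cv2.imread("pics/w3.png")
cv2.imwrite("pics/w3a.png",cv2.resize(im[15:285,95:380],None,fx=2.2,fy=2.2,interpolation=cv2.INTER_CUBIC))
cv2.imwrite("pics/w3b.png",cv2.resize(im[30:170,120:360],None,fx=3.3,fy=3.3,interpolation=cv2.INTER_CUBIC))
```

```text
(no output)
```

View pics/w3a.png

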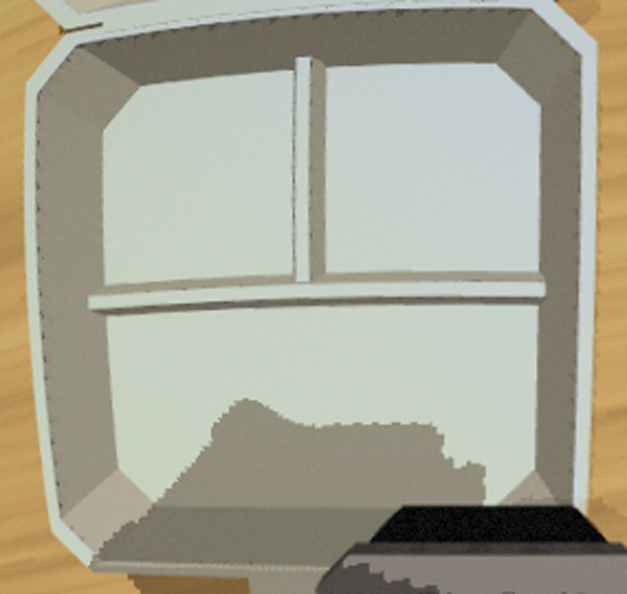

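View pics/w3b.png

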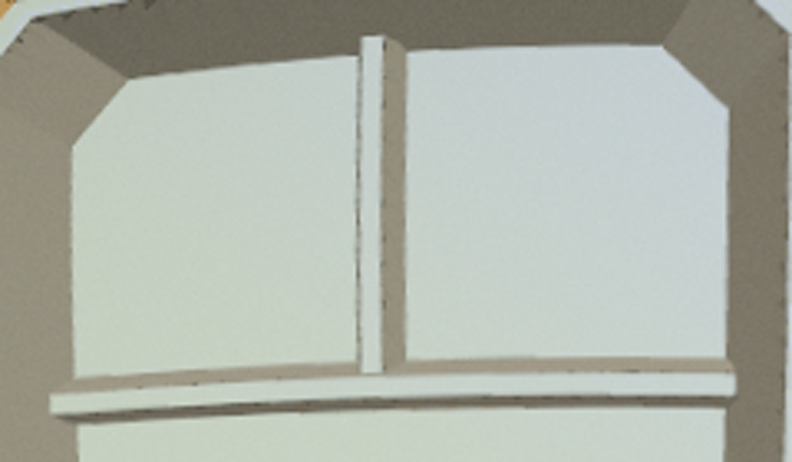

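Run:
```python
from h import *
import pickle
c=pickle.load(open('w3.pkl','rb'))
A=lambda p:np.array(p)/2.2+[95-.27,15-.27]
B=lambda p:np.array(p)/3.3+[120-.35,30-.35]
P=lambda uv,z:plane(c,uv,z,True)[:,:2]
ang=lambda a,b:np.degrees(np.arctan2(*(b-a)[::-1])).round(2)
q=P(B([(372,38),(371,372)]),.018);print('long',ang(q[1],q[0]));L=q
q2=P(B([(55,404),(735,384),(371,386)]),.018);print('cross',ang(q2[1],q2[0])-90, q2.round(4)); 
l=P(B([(75,375),(73,150)]),.003);r=P(B([(725,455),(728,108)]),.003);b=P(B([(127,78),(662,45)]),.003)
print('left',ang(*l),'right',ang(*r),'back',ang(*b)+90)
rl=P(A([(52,515),(25,100)]),.045); rr=P(A([(587,480),(597,50)]),.045);print('rim',ang(*rl),ang(*rr))
for psi in (-11.2,-11.6,-12.):
    p=np.radians(psi);ex=np.array([np.cos(p),np.sin(p)]);ey=np.array([-np.sin(p),np.cos(p)])
    print(psi,'long y',(L@ey).round(4),'cross x',(q2@ex).round(4),'floor y',(l@ey).round(4),(r@ey).round(4),'mid',((l@ey).mean()+(r@ey).mean())/2,'back-104',(b@ex-.104).round(4),'rim mid',((rl@ey).mean()+(rr@ey).mean())/2,(rl@ey).round(4),(rr@ey).round(4))
```

```text
long -11.78
cross -11.790000000000006 [[0.5473 0.333 ]
 [0.5044 0.1273]
 [0.5262 0.2311]]
left -12.03 right -11.67 back -11.980000000000004
rim -11.21 -12.03
-11.2 long y [0.3278 0.3288] cross x [0.4722 0.4701 0.4713] floor y [0.4326 0.4316] [0.2247 0.2239] mid 0.32819255477845255 back-104 [0.4725 0.4702] rim mid 0.32832441736119367 [0.4518 0.4517] [0.2062 0.2036]
-11.6 long y [0.3318 0.3321] cross x [0.4692 0.4685 0.469 ] floor y [0.436  0.4354] [0.2279 0.2277] mid 0.33174165310267223 back-104 [0.4696 0.4685] rim mid 0.33164340004224 [0.4544 0.4557] [0.2089 0.2076]
-12.0 long y [0.3358 0.3354] cross x [0.4662 0.4669 0.4667] floor y [0.4393 0.4393] [0.231  0.2316] mid 0.3352745828067374 back-104 [0.4667 0.4668] rim mid 0.3349462188918474 [0.457  0.4596] [0.2116 0.2115]
```

```bash
python3 -c "
from h import *
plan(.5917,.2722,.13,-.205)"
```

```text
unit shift [ 0.7902 -0.8977  0.7949] rot [0.0008 0.0003 0.0062] dist mm 215.4
```

Request:
arm_command:
  deltas:
    - [-0.5, 0.3, -0.32, 0.1, 0, 0, 0]
    - [-0.5, 0.6, -0.65, 0.3, 0, 0, 0]
    - [-0.5, 0.79, -0.9, 0.6, 0, 0, 0]
    - [-0.5, 0.79, -0.9, 0.79, 0, 0, 0]
    - [-0.5, 0.79, -0.9, 0.79, 0, 0, 0]
    - [-0.5, 0.79, -0.9, 0.79, 0, 0, 0]

```text
clock: 5.42
position: [0.592, 0.2726, 0.1323]
tool_rot: [-3.141, -0.001, -0.201]
force: [0.1, -1.2, -0.5]
grip_width: 0.0548
```

```bash
python3 -c "
from h import *
print(telemetry.observe()['qpos'])
plan(.5917,.2722,.042,-.205)"
```

```text
[-0.41608709  0.69666844 -0.16441395  1.61245634  0.14161467  0.84350147
 -2.40842603]
unit shift [-0.0022  0.0033  0.6017] rot [-0.0002 -0.0009  0.0057] dist mm 90.3
```

Request:
arm_command:
  deltas:
    - [-0.5, 0, 0, 0.25, 0, 0, 0]
    - [-0.5, 0, 0, 0.45, 0, 0, 0]
    - [-0.5, 0, 0, 0.55, 0, 0, 0]
    - [-0.5, 0, 0, 0.6, 0, 0, 0]
    - [-0.5, 0, 0, 0.6, 0, 0, 0]

```text
clock: 6.05
position: [0.5922, 0.2738, 0.0422]
tool_rot: [-3.141, -0.001, -0.199]
force: [-0.5, 0.0, -1.1]
grip_width: 0.0549
```

Request:
arm_command:
  deltas:
    - [0.1, 0, 0, 0.01, 0, 0, 0]
    - [0.5, 0, 0, 0.01, 0, 0, 0]
    - [0.6, 0, 0, 0.01, 0, 0, 0]
    - [0.6, 0, 0, -0.2, 0, 0, 0]
    - [0.6, 0, 0, -0.5, 0, 0, 0]
    - [1, 0, 0, -0.9, 0, 0, 0]
    - [1, 0, 0, -0.9, 0, 0, 0]

```text
clock: 6.92
position: [0.5936, 0.2746, 0.181]
tool_rot: [-3.137, -0.006, -0.2]
force: [0.1, 0.3, -0.3]
grip_width: 0.0853
```

```bash
python3 -c "
from h import *
plan(.45,-.2,.18,0.0)
cv2.imwrite('pics/top4.png',cams.grab_frame('top'))
cv2.imwrite('pics/w4.png',cams.grab_frame('wrist'))"
```

```text
unit shift [-0.3108  3.2911 -0.0105] rot [-0.0053 -0.008  -0.2541] dist mm 495.9
```

View pics/w4.png

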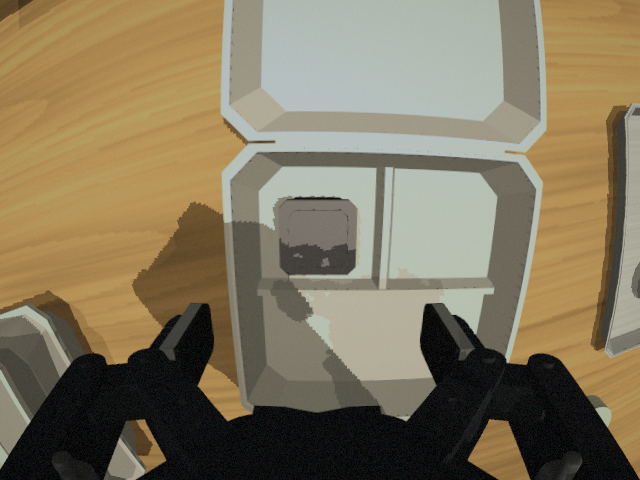

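```bash
cat >> h.py <<'E'
PSI=np.radians(-11.75); EX=np.array([np.cos(PSI),np.sin(PSI)]); EY=np.array([-np.sin(PSI),np.cos(PSI)]); O=np.array([.5257,.2295])
def inbox(p): d=np.atleast_2d(p)[:,:2]-O; return (np.c_[d@EX,d@EY]*1000).round(1)
E
python3 -c "
from h import *
c=cams.get_calibration('wrist')
q=plane(c,[(285,198),(350,200),(356,206),(355,268),(348,275),(288,274),(280,268),(279,205)],.046,True);print(inbox(q.mean(0)[None]));print(inbox(q))
print('ridge',inbox(plane(c,[(378,168),(384,284),(262,288),(490,288)],.018,True)))
c=cams.get_calibration('wrist')
"
```

```text
[[55.6 55.6]]
[[84.3 78.6]
 [83.1 33.1]
 [78.9 28.8]
 [32.6 27.9]
 [27.  32.9]
 [27.6 77.3]
 [32.2 83.1]
 [79.3 82.9]]
ridge [[ 103.7    9.4]
 [   7.9   -0.4]
 [   3.7  101.7]
 [   2.1 -100. ]]
```

Request:
arm_command:
  deltas:
    - [1, -0.1, 0.33, 0, 0, 0, -0.15]
    - [1, -0.2, 0.66, 0, 0, 0, -0.3]
    - [1, -0.3, 1, 0, 0, 0, -0.45]

```text
clock: 7.4
position: [0.5163, 0.1341, 0.1748]
tool_rot: [3.141, 0.002, 0.159]
force: [1.0, -1.4, -0.7]
grip_width: 0.0856
```

Request:
arm_command:
  deltas:
    - [1, 0, 0.33, 0, 0, 0, -0.1]
    - [1, 0, 0.66, 0, 0, 0, -0.2]
    - [1, 0, 1, 0, 0, 0, -0.3]

```text
clock: 7.78
position: [0.5404, -0.0142, 0.175]
tool_rot: [-3.141, 0.001, 0.393]
force: [0.5, 0.7, 0.1]
grip_width: 0.0855
```

```bash
python3 -c "
from h import *
plan(.4427,-.3228,.12,0.4)"
```

```text
unit shift [-1.3887  1.6518  0.3674] rot [-0.0011  0.0019 -0.0091] dist mm 328.4
```

Request:
arm_command:
  deltas:
    - [1, -0.25, 0.3, 0.1, 0, 0, 0]
    - [1, -0.5, 0.6, 0.2, 0, 0, 0]
    - [1, -0.75, 0.9, 0.3, 0, 0, 0]

```text
clock: 8.15
position: [0.4868, -0.1818, 0.1296]
tool_rot: [-3.14, 0.001, 0.39]
force: [1.2, -0.3, 0.1]
grip_width: 0.0852
```

```bash
python3 -c "
from h import *
plan(.4427,-.3228,.11,0.4)"
```

```text
unit shift [-0.6291  0.758   0.1304] rot [-0.0015  0.0014 -0.0126] dist mm 149.0
```

Request:
arm_command:
  deltas:
    - [1, -0.25, 0.3, 0.05, 0, 0, -0.012]
    - [1, -0.5, 0.6, 0.12, 0, 0, -0.012]
    - [1, -0.6, 0.72, 0.12, 0, 0, -0.012]
    - [1, -0.6, 0.72, 0.12, 0, 0, -0.012]
    - [1, -0.6, 0.72, 0.12, 0, 0, -0.012]

```text
clock: 8.78
position: [0.4459, -0.3134, 0.1124]
tool_rot: [-3.14, 0.0, 0.4]
force: [-0.2, 1.5, -0.3]
grip_width: 0.0852
```

```bash
python3 -c "
from h import *
plan(.4427,-.3228,.044,0.4)
cv2.imwrite('pics/w5.png',cams.grab_frame('wrist'))"
```

```text
unit shift [-0.0443  0.0502  0.4559] rot [-0.0017  0.0003  0.0001] dist mm 69.1
```

View pics/w5.png

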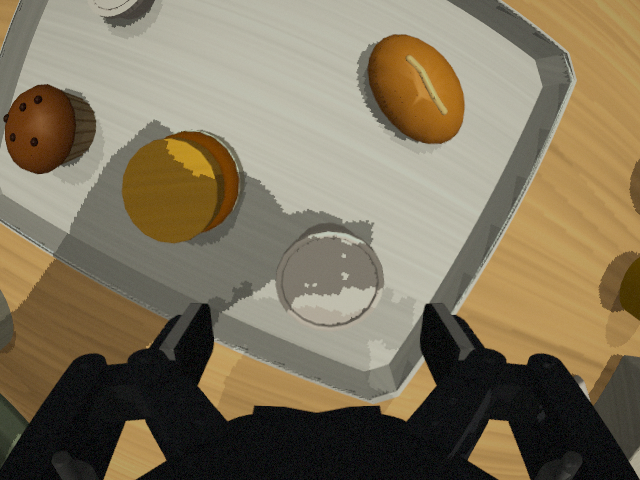

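Request:
arm_command:
  deltas:
    - [1, -0.044, 0.05, 0.15, 0, 0, 0]
    - [1, -0.044, 0.05, 0.35, 0, 0, 0]
    - [1, -0.044, 0.05, 0.455, 0, 0, 0]
    - [0.3, -0.044, 0.05, 0.455, 0, 0, 0]
    - [-0.5, -0.044, 0.05, 0.455, 0, 0, 0]
    - [-0.5, -0.044, 0.05, 0.455, 0, 0, 0]
    - [-0.5, -0.044, 0.05, 0.455, 0, 0, 0]

```text
clock: 9.7
position: [0.4432, -0.3241, 0.0456]
tool_rot: [3.141, -0.001, 0.399]
force: [0.2, 0.7, 8.7]
grip_width: 0.0587
```

Request:
arm_command:
  deltas:
    - [-0.5, 0, 0, -0.1, 0, 0, 0]
    - [-0.5, 0, 0, -0.4, 0, 0, 0]
    - [-0.5, 0, -0.15, -0.7, 0, 0, 0]
    - [-0.5, 0, -0.45, -0.85, 0, 0, 0.1]
    - [-0.5, 0.1, -0.75, -0.85, 0, 0, 0.2]
    - [-0.5, 0.2, -1, -0.85, 0, 0, 0.3]

```text
clock: 10.45
position: [0.4118, -0.1727, 0.1737]
tool_rot: [3.141, -0.001, 0.161]
force: [0.4, -0.4, -1.4]
grip_width: 0.0585
```

```bash
python3 -c "
from h import *
plan(.5683,.1645,.18,-.2)
cv2.imwrite('pics/w6.png',cams.grab_frame('wrist'))"
```

```text
unit shift [ 1.39   -2.0521 -0.0423] rot [ 0.0009 -0.0021  0.4595] dist mm 371.8
```

View pics/w6.png

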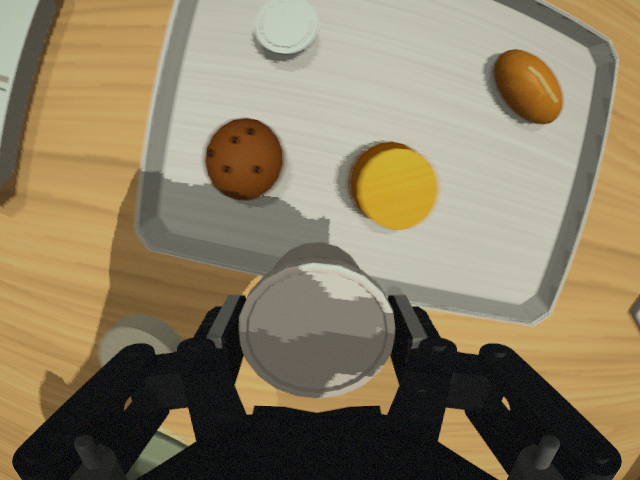

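```bash
python3 -c "
from h import *
s=telemetry.observe();c=cams.get_calibration('wrist');R=Ro.from_euler('xyz',s['tool_rot']).as_matrix()
q=plane(c,[(240,330),(395,330),(318,263),(318,397)],s['position'][2]+.0064,True)
print(((q-s['position'])@R*1000).round(1))"
```

```text
[[  2.6 -28.2  -6.4]
 [  2.7  29.4  -6.4]
 [ 29.3   0.7  -6.4]
 [-29.    0.8  -6.4]]
```

Request:
arm_command:
  deltas:
    - [-0.5, 0.2, -0.3, 0, 0, 0, 0.15]
    - [-0.5, 0.4, -0.6, 0, 0, 0, 0.3]
    - [-0.5, 0.65, -0.95, -0.03, 0, 0, 0.45]

```text
clock: 10.88
position: [0.4844, -0.0184, 0.1776]
tool_rot: [3.141, -0.0, -0.195]
force: [0.8, -0.2, -1.4]
grip_width: 0.0583
```

```bash
python3 -c "
from h import *
plan(.5683,.1645,.18,-.2)"
```

```text
unit shift [ 0.3124 -1.3043 -0.0164] rot [ 0.0002 -0.0006  0.0066] dist mm 201.2
```

Cup is centred between the pads and level. On to the box.

Request:
arm_command:
  deltas:
    - [-0.5, 0.1, -0.3, 0, 0, 0, 0]
    - [-0.5, 0.2, -0.6, 0, 0, 0, 0]
    - [-0.5, 0.3, -0.95, 0, 0, 0, 0]

```text
clock: 11.25
position: [0.5558, 0.1129, 0.1777]
tool_rot: [3.142, -0.001, -0.19]
force: [0.6, -0.1, -0.1]
grip_width: 0.0583
```

Request:
arm_command:
  deltas:
    - [-0.5, 0.0, -0.3, 0.2, 0, 0, 0]
    - [-0.5, 0.0, -0.3, 0.4, 0, 0, 0]
    - [-0.5, 0, -0.3, 0.4, 0, 0, 0]
    - [-0.5, 0, -0.3, 0.4, 0, 0, 0]

```text
clock: 11.75
position: [0.5642, 0.1556, 0.1182]
tool_rot: [-3.141, -0.001, -0.191]
force: [0.1, -0.9, -0.9]
grip_width: 0.0584
```

```bash
python3 -c "
from h import *
print(inbox(telemetry.observe()['position'][None]))
plan(.5683,.1645,.046,-.2)"
```

```text
[[ 52.8 -64.5]]
unit shift [ 0.0149 -0.0633  0.4811] rot [-0.0005 -0.0015  0.0117] dist mm 72.8
```

Request:
arm_command:
  deltas:
    - [-0.5, 0.015, -0.063, 0.1, 0, 0, 0]
    - [-0.5, 0.015, -0.063, 0.3, 0, 0, 0]
    - [-0.5, 0.015, -0.063, 0.42, 0, 0, 0]
    - [-0.5, 0.015, -0.063, 0.48, 0, 0, 0]
    - [-0.5, 0.015, -0.063, 0.48, 0, 0, 0]

```text
clock: 12.38
position: [0.5679, 0.1651, 0.0446]
tool_rot: [-3.141, -0.0, -0.19]
force: [0.5, -0.5, -0.8]
grip_width: 0.0581
```

```bash
python3 -c "
from h import *
s=telemetry.observe();print(inbox(s['position'][None]),s['position'],s['force'])"
```

```text
[[ 54.4 -54.4]] [0.56788821 0.16512034 0.04457987] [ 0.45873327 -0.54996131 -0.78686281]
```

Request:
arm_command:
  deltas:
    - [0.2, 0, 0, 0, 0, 0, 0]
    - [0.6, 0, 0, 0, 0, 0, 0]
    - [0.7, 0, 0, 0, 0, 0, 0]
    - [0.7, 0, 0, -0.2, 0, 0, 0]
    - [0.7, 0, 0, -0.5, 0, 0, 0]
    - [1, 0, 0, -0.9, 0, 0, 0]
    - [1, 0, 0, -0.9, 0, 0, 0]

```text
clock: 13.25
position: [0.5696, 0.1657, 0.1842]
tool_rot: [-3.138, -0.006, -0.19]
force: [0.6, 0.8, -0.7]
grip_width: 0.0855
```

```bash
python3 -c "
from h import *
plan(.5614,-.1301,.18,.1)
cv2.imwrite('pics/w7.png',cams.grab_frame('wrist'))"
```

```text
unit shift [0.3189 1.9466 0.0229] rot [-0.0033 -0.0085 -0.3694] dist mm 295.9
```

View pics/w7.png

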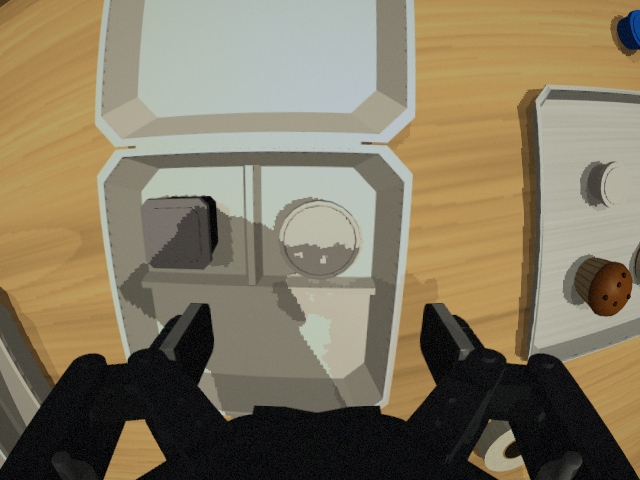

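```bash
python3 -c "
from h import *
c=cams.get_calibration('wrist')
q=plane(c,[(279,240),(360,240),(320,200),(320,278)],.052,True);print(q.mean(0),inbox(q.mean(0)[None]));print(np.ptp(q,0))
q=plane(c,[(300,150)],.052,True)
print('ridge',inbox(plane(c,[(250,168),(252,284),(145,283),(372,291)],.018,True)))
"
```

```text
[0.5667913  0.16299711 0.052     ] [[ 53.8 -56.7]]
[0.05709199 0.05705401 0.        ]
ridge [[ 102.    -1.4]
 [   4.3   -0.2]
 [   1.1  101. ]
 [  -0.4 -102.6]]
```

Request:
arm_command:
  deltas:
    - [1, 0.05, 0.33, 0, 0, 0, -0.18]
    - [1, 0.1, 0.66, 0, 0, 0, -0.37]
    - [1, 0.15, 1, 0, 0, 0, -0.37]

```text
clock: 13.68
position: [0.5607, 0.012, 0.1786]
tool_rot: [-3.141, 0.002, 0.104]
force: [-0.1, -0.7, 0.8]
grip_width: 0.0854
```

```bash
python3 -c "
from h import *
plan(.5614,-.1301,.11,.1)"
```

```text
unit shift [-0.0929  0.9426  0.4571] rot [-0.0004  0.0019  0.0047] dist mm 157.8
```

Request:
arm_command:
  deltas:
    - [1, -0.05, 0.33, 0.1, 0, 0, 0]
    - [1, -0.08, 0.66, 0.2, 0, 0, 0]
    - [1, -0.09, 0.91, 0.35, 0, 0, 0]
    - [1, -0.09, 0.91, 0.45, 0, 0, 0]
    - [1, -0.09, 0.91, 0.45, 0, 0, 0]

```text
clock: 14.3
position: [0.5608, -0.1228, 0.1106]
tool_rot: [-3.14, 0.003, 0.101]
force: [-0.5, 0.3, -0.3]
grip_width: 0.0852
```

```bash
python3 -c "
from h import *
plan(.5614,-.1301,.029,.1)
c=cams.get_calibration('wrist')
cv2.imwrite('pics/w8.png',cams.grab_frame('wrist'))
import pickle;pickle.dump(c,open('w8.pkl','wb'))"
```

```text
unit shift [3.000e-04 4.930e-02 5.438e-01] rot [-0.0017  0.0034  0.0017] dist mm 81.9
```

View pics/w8.png

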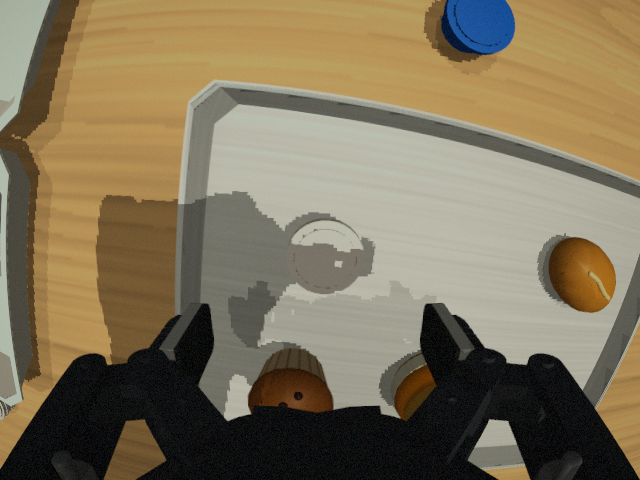

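```bash
python3 -c "
from h import *
import pickle
c=pickle.load(open('w8.pkl','rb'))
q=plane(c,[(287,256),(365,256),(326,219),(326,294)],.03,True);print(q.mean(0),np.ptp(q,0))
"
```

```text
[ 0.56330168 -0.12835005  0.03      ] [0.04625294 0.04552921 0.        ]
```

Request:
arm_command:
  deltas:
    - [1, 0, 0.05, 0.15, 0, 0, 0]
    - [1, 0, 0.05, 0.35, 0, 0, 0]
    - [1, 0, 0.05, 0.5, 0, 0, 0]
    - [1, 0, 0.05, 0.54, 0, 0, 0]
    - [1, 0, 0.05, 0.54, 0, 0, 0]

```text
clock: 14.98
position: [0.5629, -0.1305, 0.0317]
tool_rot: [-3.142, -0.0, 0.102]
force: [0.2, -0.0, 0.6]
grip_width: 0.0851
```

Request:
arm_command:
  deltas:
    - [0.3, 0, 0, 0.015, 0, 0, 0]
    - [0.0, 0, 0, 0.015, 0, 0, 0]
    - [-0.5, 0, 0, 0.015, 0, 0, 0]
    - [-0.5, 0, 0, 0.015, 0, 0, 0]
    - [-0.5, 0, 0, 0.015, 0, 0, 0]
  newtons: 30

```text
clock: 15.6
position: [0.5628, -0.1312, 0.0296]
tool_rot: [3.141, -0.001, 0.101]
force: [-2.1, 0.8, 8.3]
grip_width: 0.0443
```

Request:
arm_command:
  deltas:
    - [-0.5, 0, 0, -0.1, 0, 0, 0]
    - [-0.5, 0, 0, -0.4, 0, 0, 0]
    - [-0.5, 0, -0.1, -0.75, 0, 0, 0]
    - [-0.5, 0, -0.4, -0.9, 0, 0, 0.1]
    - [-0.5, 0, -0.7, -0.95, 0, 0, 0.2]
    - [-0.5, 0, -1, -0.95, 0, 0, 0.3]

```text
clock: 16.35
position: [0.5476, 0.0194, 0.1733]
tool_rot: [-3.141, -0.002, -0.138]
force: [1.0, 0.5, -0.4]
grip_width: 0.0443
```

```bash
python3 -c "
from h import *
plan(.567,.164,.18,-.2)
cv2.imwrite('pics/w9.png',cams.grab_frame('wrist'))"
```

```text
unit shift [-0.004  -0.9728 -0.0443] rot [-0.0008 -0.0029  0.0792] dist mm 146.1
```

View pics/w9.png

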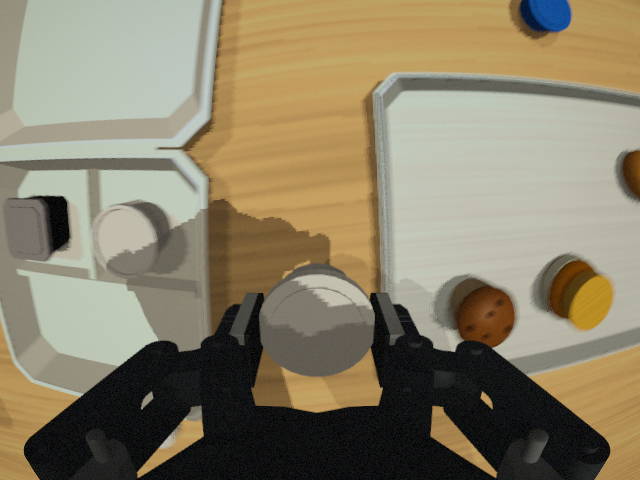

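```bash
python3 -c "
from h import *
s=telemetry.observe();c=cams.get_calibration('wrist');R=Ro.from_euler('xyz',s['tool_rot']).as_matrix()
q=plane(c,[(260,320),(375,320),(317,264),(317,376)],s['position'][2]+.001,True)
print(((q-s['position'])@R*1000).round(1))"
```

```text
[[  4.2 -21.1  -0.9]
 [  4.3  22.7  -1.1]
 [ 27.1   0.6  -1. ]
 [-22.    0.6  -1. ]]
```

Request:
arm_command:
  deltas:
    - [-0.5, 0, -0.3, 0, 0, 0, 0.08]
    - [-0.5, 0, -0.6, 0, 0, 0, 0.08]
    - [-0.5, 0, -0.9, 0, 0, 0, 0.08]
    - [-0.5, 0, -0.95, 0.2, 0, 0, 0.08]
    - [-0.5, 0, -0.95, 0.35, 0, 0, 0.08]
    - [-0.5, 0, -0.95, 0.35, 0, 0, 0.08]

```text
clock: 17.15
position: [0.5659, 0.159, 0.1184]
tool_rot: [3.141, 0.002, -0.197]
force: [1.4, -0.2, 0.4]
grip_width: 0.0444
```

```bash
python3 -c "
from h import *
plan(.567,.164,.077,-.2)
cv2.imwrite('pics/w10.png',cams.grab_frame('wrist'))"
```

```text
unit shift [ 0.0012 -0.0344  0.276 ] rot [0.0012 0.0023 0.0036] dist mm 41.7
```

View pics/w10.png

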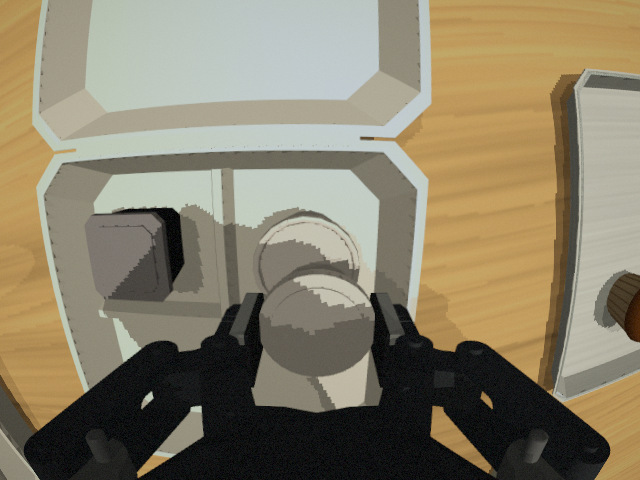

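Request:
arm_command:
  deltas:
    - [-0.5, -0.012, -0.034, 0, 0, 0, 0]
    - [-0.5, -0.012, -0.034, 0.1, 0, 0, 0]
    - [-0.5, -0.012, -0.034, 0.2, 0, 0, 0]
    - [-0.5, -0.012, -0.034, 0.25, 0, 0, 0]
    - [-0.5, -0.012, -0.034, 0.275, 0, 0, 0]
    - [-0.5, -0.012, -0.034, 0.275, 0, 0, 0]

```text
clock: 17.95
position: [0.5658, 0.1646, 0.0774]
tool_rot: [3.141, 0.0, -0.198]
force: [0.1, -1.3, -0.0]
grip_width: 0.0442
```

Request:
arm_command:
  deltas:
    - [-0.5, 0, 0, 0.008, 0, 0, 0]
    - [-0.5, 0, 0, 0.008, 0, 0, 0]
    - [0.1, 0, 0, 0.008, 0, 0, 0]
    - [0.3, 0, 0, 0.008, 0, 0, 0]
    - [0.5, 0, 0, 0.008, 0, 0, 0]
    - [0.5, 0, 0, -0.15, 0, 0, 0]
    - [0.7, 0, 0, -0.5, 0, 0, 0]
    - [0.7, 0, 0, -0.5, 0, 0, 0]

```text
clock: 18.95
position: [0.5675, 0.1652, 0.1562]
tool_rot: [-3.139, -0.005, -0.198]
force: [0.6, -0.9, -0.6]
grip_width: 0.0727
```

```bash
python3 -c "
from h import *
plan(.459,-.1173,.18,-0.1)
cv2.imwrite('pics/w11.png',cams.grab_frame('wrist'))"
```

```text
unit shift [-0.338   1.9885 -0.1662] rot [-0.0033 -0.0063 -0.1246] dist mm 303.6
```

View pics/w11.png

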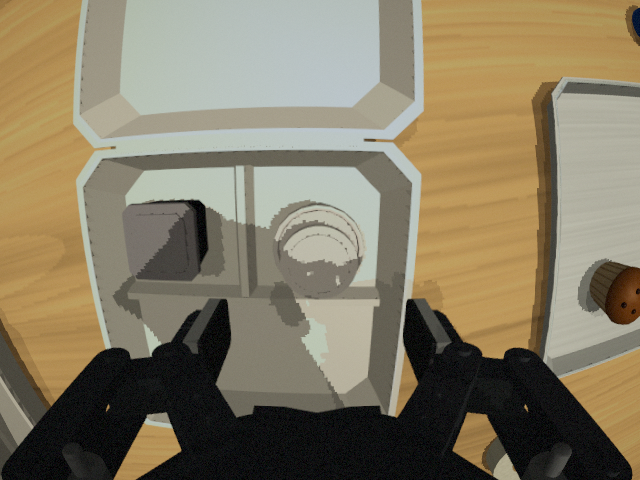

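```bash
python3 -c "
from h import *
c=cams.get_calibration('wrist')
im=cv2.imread('pics/w11.png');cv2.imwrite('pics/w11a.png',cv2.resize(im[190:310,260:380],None,fx=5,fy=5,interpolation=cv2.INTER_CUBIC))
im=cams.grab_frame('scene');cv2.imwrite('pics/s11.png',cv2.resize(im[180:340,340:500],None,fx=4,fy=3.7,interpolation=cv2.INTER_CUBIC))
X=np.array([[*(O+.055*EX-.055*EY),z] for z in (.052,.076)]);print((proj(c,X,True)-[260,190])*5)
"
```

```text
[[280.48991742 285.25017963]
 [279.92298233 345.89376609]]
```

View pics/w11a.png

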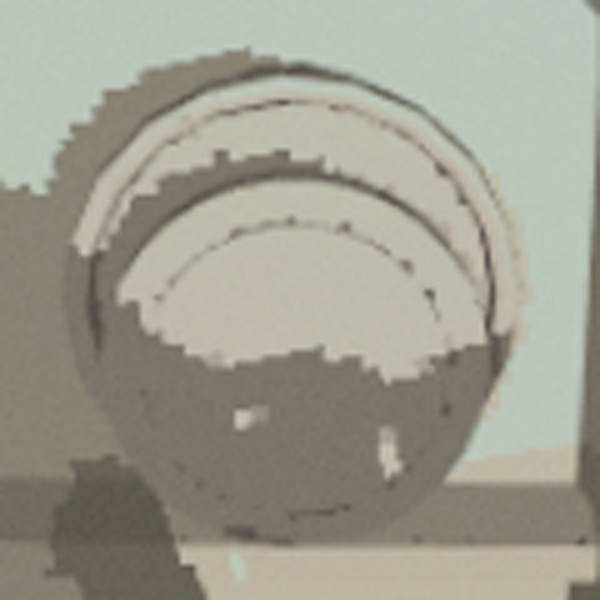

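View pics/s11.png

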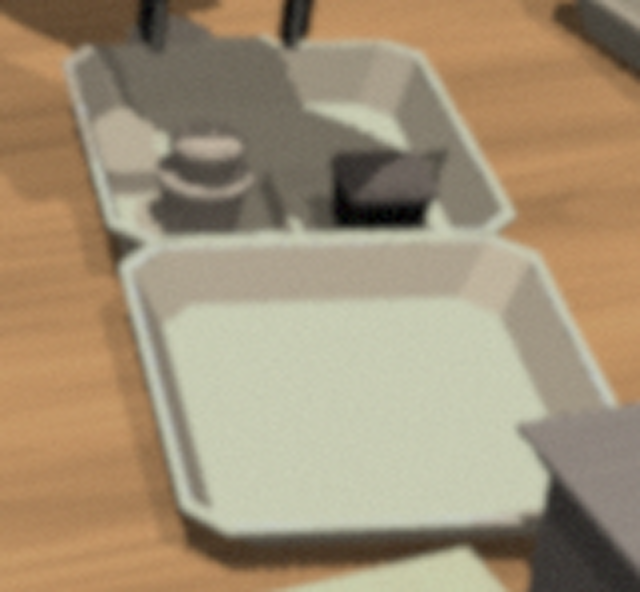

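Request:
arm_command:
  deltas:
    - [1, -0.05, 0.33, -0.15, 0, 0, 0]
    - [1, -0.1, 0.66, -0.15, 0, 0, 0]
    - [1, -0.2, 1, -0.15, 0, 0, -0.1]

```text
clock: 19.42
position: [0.506, 0.022, 0.1742]
tool_rot: [3.141, 0.001, -0.118]
force: [1.2, -0.8, 0.3]
grip_width: 0.0856
```

```bash
python3 -c "
from h import *
plan(.459,-.1173,.11,-0.1)"
```

```text
unit shift [-0.2014  0.9591  0.4288] rot [ 0.0005  0.0014 -0.0224] dist mm 160.5
```

Request:
arm_command:
  deltas:
    - [1, -0.07, 0.33, 0.05, 0, 0, 0]
    - [1, -0.15, 0.66, 0.15, 0, 0, 0]
    - [1, -0.2, 0.93, 0.3, 0, 0, 0]
    - [1, -0.2, 0.93, 0.4, 0, 0, 0]
    - [1, -0.2, 0.93, 0.4, 0, 0, 0]
  newtons: 25

```text
clock: 20.05
position: [0.4599, -0.1108, 0.1138]
tool_rot: [-3.141, 0.003, -0.119]
force: [0.3, 0.5, -0.0]
grip_width: 0.0852
```

```bash
python3 -c "
from h import *
plan(.459,-.1173,.036,-0.1)
c=cams.get_calibration('wrist')
cv2.imwrite('pics/w12.png',cams.grab_frame('wrist'))
import pickle;pickle.dump(c,open('w12.pkl','wb'))"
```

```text
unit shift [5.000e-04 4.400e-02 5.187e-01] rot [-0.0008  0.0035 -0.0239] dist mm 78.1
```

View pics/w12.png

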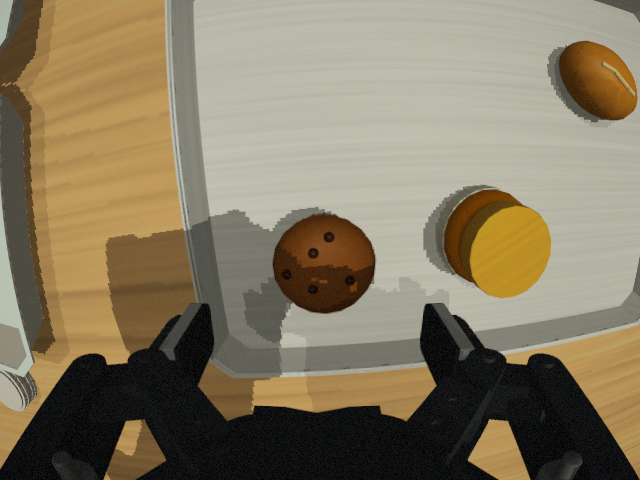

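```bash
python3 -c "
from h import *
import pickle
c=pickle.load(open('w12.pkl','rb'))
q=plane(c,[(273,263),(376,263),(324,213),(324,313)],.042,True);print(q.mean(0),np.ptp(q,0))
"
```

```text
[ 0.45990057 -0.11560186  0.042     ] [0.05998538 0.0579697  0.        ]
```

Request:
arm_command:
  deltas:
    - [1, 0, 0.044, 0.15, 0, 0, 0]
    - [1, 0, 0.044, 0.35, 0, 0, 0]
    - [1, 0, 0.044, 0.48, 0, 0, 0]
    - [1, 0, 0.044, 0.52, 0, 0, 0]
    - [0.3, 0, 0.044, 0.52, 0, 0, 0]
    - [-0.5, 0, 0.044, 0.52, 0, 0, 0]
    - [-0.5, 0, 0.044, 0.52, 0, 0, 0]
    - [-0.5, 0, 0.044, 0.52, 0, 0, 0]

```text
clock: 21.1
position: [0.4604, -0.1178, 0.0383]
tool_rot: [-3.141, -0.002, -0.119]
force: [-1.2, 3.4, 7.7]
grip_width: 0.0569
```

Request:
arm_command:
  deltas:
    - [-0.5, 0, 0, -0.1, 0, 0, 0]
    - [-0.5, 0, 0, -0.4, 0, 0, 0]
    - [-0.5, 0, -0.1, -0.75, 0, 0, 0]
    - [-0.5, 0, -0.4, -0.9, 0, 0, -0.1]
    - [-0.5, 0, -0.7, -0.95, 0, 0, -0.2]
    - [-0.5, 0, -1, -0.95, 0, 0, -0.28]

```text
clock: 21.85
position: [0.478, 0.0321, 0.1819]
tool_rot: [3.141, -0.003, 0.103]
force: [0.3, -0.7, -1.2]
grip_width: 0.057
```

```bash
python3 -c "
from h import *
plan(.4831,.2945,.18,.1)
cv2.imwrite('pics/w13.png',cams.grab_frame('wrist'))
"
```

```text
unit shift [ 0.2126 -1.737   0.0123] rot [ 0.0006 -0.0037  0.0032] dist mm 262.5
```

View pics/w13.png

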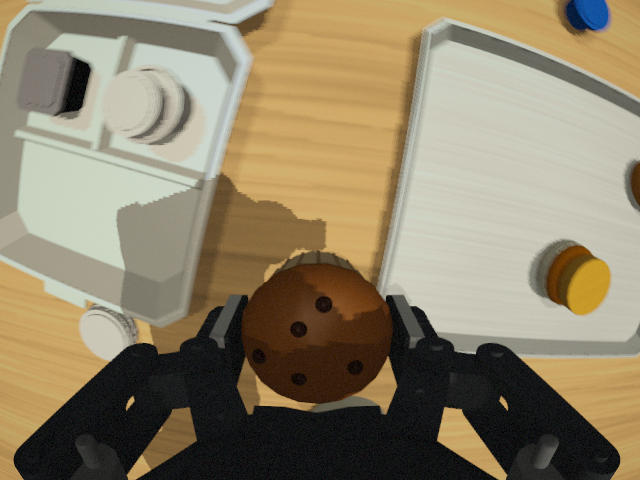

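Request:
arm_command:
  deltas:
    - [-0.5, 0.04, -0.33, 0, 0, 0, 0]
    - [-0.5, 0.08, -0.66, 0, 0, 0, 0]
    - [-0.5, 0.12, -1, 0, 0, 0, 0]

```text
clock: 22.28
position: [0.4804, 0.1831, 0.181]
tool_rot: [3.141, -0.001, 0.1]
force: [0.7, -0.4, -1.4]
grip_width: 0.0565
```

Request:
arm_command:
  deltas:
    - [-0.5, 0.04, -0.35, 0.1, 0, 0, 0]
    - [-0.5, 0.09, -0.7, 0.25, 0, 0, 0]
    - [-0.5, 0.09, -0.7, 0.4, 0, 0, 0]
    - [-0.5, 0.09, -0.7, 0.4, 0, 0, 0]
    - [-0.5, 0.09, -0.7, 0.4, 0, 0, 0]

```text
clock: 22.9
position: [0.4839, 0.2871, 0.1211]
tool_rot: [-3.141, -0.001, 0.1]
force: [1.0, -0.3, -0.8]
grip_width: 0.0572
```

```bash
python3 -c "
from h import *
s=telemetry.observe();print(s['qpos'][6],inbox(s['position'][None]))
plan(.4831,.2945,.0395,.1)
"
```

```text
-2.35679976837796 [[-52.6  47.9]]
unit shift [-0.0012 -0.0493  0.5438] rot [-0.0002 -0.0015 -0.0005] dist mm 81.9
```

Request:
arm_command:
  deltas:
    - [-0.5, 0, -0.049, 0.1, 0, 0, 0]
    - [-0.5, 0, -0.049, 0.3, 0, 0, 0]
    - [-0.5, 0, -0.049, 0.45, 0, 0, 0]
    - [-0.5, 0, -0.049, 0.54, 0, 0, 0]
    - [-0.5, 0, -0.049, 0.54, 0, 0, 0]

```text
clock: 23.52
position: [0.4825, 0.2951, 0.038]
tool_rot: [3.141, 0.0, 0.101]
force: [-0.4, -0.4, -1.7]
grip_width: 0.057
```

```bash
python3 -c "
from h import *
s=telemetry.observe();print(s['qpos'][6],inbox(s['position'][None]))"
```

```text
-2.4163944850269776 [[-55.7  55.4]]
```

Request:
arm_command:
  deltas:
    - [0.2, 0, 0, 0, 0, 0, 0]
    - [0.6, 0, 0, 0, 0, 0, 0]
    - [0.7, 0, 0, 0, 0, 0, 0]
    - [0.7, 0, 0, -0.15, 0, 0, 0]
    - [0.7, 0, 0, -0.5, 0, 0, 0]
    - [1, 0, 0.1, -0.95, 0, 0, 0]
    - [1, 0, 0.2, -0.95, 0, 0, -0.1]
    - [1, 0, 0.3, -0.95, 0, 0, -0.2]

```text
clock: 24.52
position: [0.4876, 0.2499, 0.1826]
tool_rot: [-3.141, -0.002, 0.26]
force: [-0.1, -0.3, -0.2]
grip_width: 0.0855
```

```bash
python3 -c "
from h import *
plan(.5623,-.3297,.18,1.026)
cv2.imwrite('pics/w14.png',cams.grab_frame('wrist'))
"
```

```text
unit shift [-0.5133  3.8621  0.015 ] rot [ 0.001  -0.0031 -0.975 ] dist mm 584.4
```

View pics/w14.png

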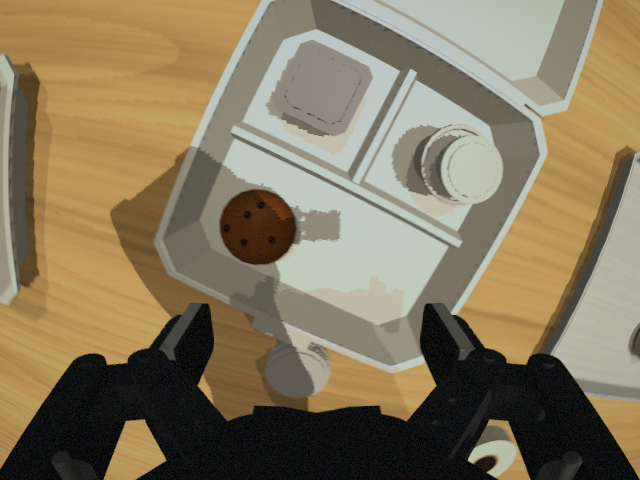

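```bash
python3 -c "
from h import *
c=cams.get_calibration('wrist')
q=plane(c,[(220,227),(297,227),(258,189),(258,265)],.042,True);print(inbox(q.mean(0)[None]),np.ptp(q,0))"
```

```text
[[-55.7  50.9]] [0.05693307 0.05627656 0.        ]
```

Request:
arm_command:
  deltas:
    - [1, -0.05, 0.33, 0, 0, 0, -0.2]
    - [1, -0.1, 0.66, 0, 0, 0, -0.4]
    - [1, -0.1, 1, 0, 0, 0, -0.6]

```text
clock: 24.95
position: [0.5107, 0.1003, 0.1813]
tool_rot: [3.142, -0.0, 0.734]
force: [0.9, -0.2, -0.1]
grip_width: 0.0856
```

Request:
arm_command:
  deltas:
    - [1, -0.1, 0.25, 0, 0, 0, -0.18]
    - [1, -0.25, 0.5, 0, 0, 0, -0.36]
    - [1, -0.5, 0.75, 0, 0, 0, -0.36]
    - [1, -0.7, 0.95, 0, 0, 0, -0.36]

```text
clock: 25.45
position: [0.5273, -0.0767, 0.181]
tool_rot: [-3.141, 0.0, 1.01]
force: [0.6, -0.7, 1.0]
grip_width: 0.0855
```

```bash
python3 -c "
from h import *
plan(.5623,-.3297,.12,1.026)
"
```

```text
unit shift [-1.3039  1.0955  0.407 ] rot [-0.0002  0.0002 -0.0208] dist mm 262.7
```

Request:
arm_command:
  deltas:
    - [1, -0.3, 0.25, 0.1, 0, 0, -0.02]
    - [1, -0.6, 0.5, 0.2, 0, 0, -0.02]
    - [1, -0.95, 0.8, 0.3, 0, 0, -0.02]

```text
clock: 25.82
position: [0.5527, -0.2528, 0.1374]
tool_rot: [3.141, -0.0, 1.027]
force: [2.0, 1.0, 0.3]
grip_width: 0.0855
```

Request:
arm_command:
  deltas:
    - [1, -0.28, 0.24, 0.05, 0, 0, 0]
    - [1, -0.28, 0.24, 0.05, 0, 0, 0]
    - [1, -0.28, 0.24, 0.05, 0, 0, 0]

```text
clock: 26.2
position: [0.5617, -0.3051, 0.1301]
tool_rot: [-3.141, -0.001, 1.027]
force: [0.4, 1.0, 0.1]
grip_width: 0.0855
```

```bash
python3 -c "
from h import *
plan(.5623,-.3297,.024,1.026)
c=cams.get_calibration('wrist')
im=cams.grab_frame('wrist')
cv2.imwrite('pics/w15.png',im)
import pickle;pickle.dump(c,open('w15.pkl','wb'))
hsv=cv2.cvtColor(im,cv2.COLOR_BGR2HSV)
"
```

```text
unit shift [-0.1388  0.089   0.7073] rot [-0.0008 -0.0008  0.0012] dist mm 108.9
```

View pics/w15.png

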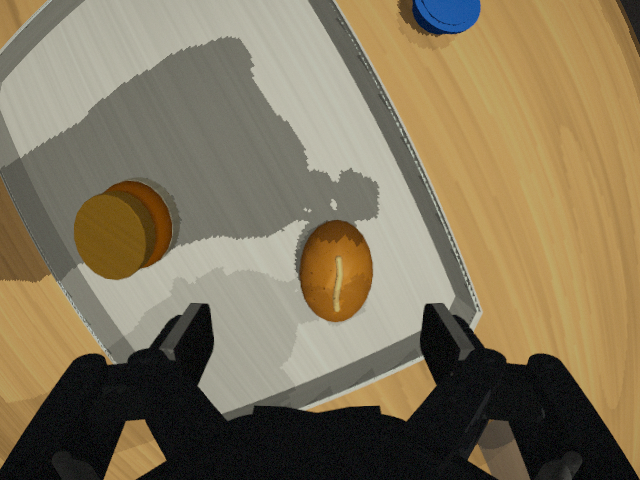

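```bash
python3 -c "
from h import *
import pickle
c=pickle.load(open('w15.pkl','rb'))
hsv=cv2.cvtColor(cv2.imread('pics/w15.png'),cv2.COLOR_BGR2HSV)
m=((hsv[...,1]>110)&(hsv[...,0]<25)).astype(np.uint8)*255
mm=0*m; mm[205:335,285:390]=m[205:335,285:390]
mm=cv2.morphologyEx(mm,cv2.MORPH_CLOSE,np.ones((7,7)))
cs=max(cv2.findContours(mm,0,cv2.CHAIN_APPROX_NONE)[0],key=cv2.contourArea)[:,0]
print(cv2.fitEllipse(cs))
e=cv2.fitEllipse((plane(c,cs,.019,True)[:,:2]*1000).astype(np.float32));print(e)
plan(e[0][0]/1000,e[0][1]/1000,.024,1.026)"
```

```text
((335.6224670410156, 270.646240234375), (71.69600677490234, 100.76773834228516), 1.3439371585845947)
((562.3179931640625, -328.72149658203125), (49.12007141113281, 74.0698471069336), 149.59083557128906)
unit shift [-0.1367  0.0861  0.7092] rot [-0.0004 -0.0008  0.0027] dist mm 109.1
```

Request:
arm_command:
  deltas:
    - [1, -0.13, 0.087, 0.15, 0, 0, -0.01]
    - [1, -0.138, 0.087, 0.4, 0, 0, -0.01]
    - [1, -0.138, 0.087, 0.6, 0, 0, -0.01]
    - [1, -0.138, 0.087, 0.69, 0, 0, -0.01]
    - [1, -0.138, 0.087, 0.705, 0, 0, -0.01]
    - [1, -0.138, 0.087, 0.705, 0, 0, -0.01]

```text
clock: 27.0
position: [0.5627, -0.3302, 0.0257]
tool_rot: [3.14, -0.0, 1.036]
force: [-0.8, -0.1, -0.2]
grip_width: 0.0853
```

Request:
arm_command:
  deltas:
    - [0.3, 0, 0, 0.01, 0, 0, 0]
    - [0.0, 0, 0, 0.01, 0, 0, 0]
    - [-0.5, 0, 0, 0.01, 0, 0, 0]
    - [-0.5, 0, 0, 0.01, 0, 0, 0]
    - [-0.5, 0, 0, 0.01, 0, 0, 0]
  newtons: 30

```text
clock: 27.62
position: [0.562, -0.3304, 0.0239]
tool_rot: [3.141, 0.0, 1.035]
force: [-3.4, 1.4, 9.1]
grip_width: 0.0477
```

Request:
arm_command:
  deltas:
    - [-0.5, 0, 0, -0.1, 0, 0, 0]
    - [-0.5, 0, 0, -0.4, 0, 0, 0]
    - [-0.5, 0.1, -0.1, -0.75, 0, 0, 0]
    - [-0.5, 0.3, -0.3, -0.95, 0, 0, 0.15]
    - [-0.5, 0.6, -0.5, -1, 0, 0, 0.35]
    - [-0.5, 0.9, -0.7, -1, 0, 0, 0.5]

```text
clock: 28.38
position: [0.5407, -0.1592, 0.175]
tool_rot: [3.14, -0.002, 0.638]
force: [0.5, -0.1, -0.9]
grip_width: 0.0469
```

```bash
python3 -c "
from h import *
plan(.4607,.1868,.18,-.205)
cv2.imwrite('pics/w16.png',cams.grab_frame('wrist'))
"
```

```text
unit shift [ 0.9446 -2.1713 -0.0359] rot [ 0.0015 -0.0031  1.0728] dist mm 355.2
```

View pics/w16.png

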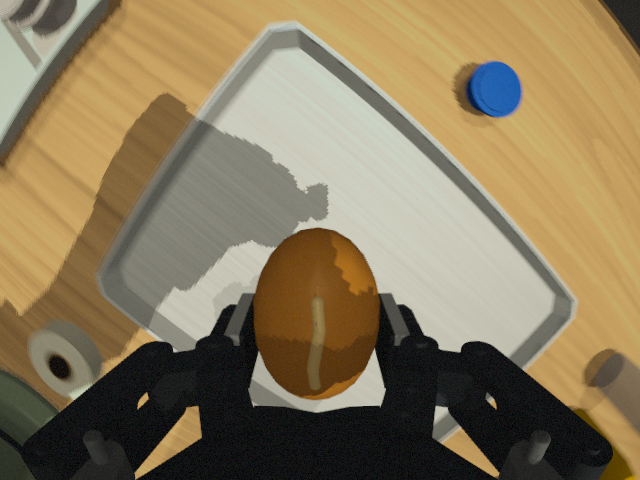

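```bash
python3 -c "
from h import *
s=telemetry.observe();c=cams.get_calibration('wrist');R=Ro.from_euler('xyz',s['tool_rot']).as_matrix()
q=plane(c,[(254,310),(380,310),(317,228),(317,399)],s['position'][2]-.004,True)
print(((q-s['position'])@R*1000).round(1))"
```

```text
[[  5.9 -24.6   4. ]
 [  5.9  24.8   4. ]
 [ 38.9   0.    4.1]
 [-39.    0.1   3.9]]
```

Request:
arm_command:
  deltas:
    - [-0.5, 0.1, -0.33, -0.03, 0, 0, 0.2]
    - [-0.5, 0.25, -0.66, -0.03, 0, 0, 0.4]
    - [-0.5, 0.4, -1, -0.03, 0, 0, 0.6]

```text
clock: 28.8
position: [0.4984, -0.0032, 0.1786]
tool_rot: [3.142, -0.001, 0.166]
force: [0.6, 0.9, -0.4]
grip_width: 0.0473
```

```bash
python3 -c "
from h import *
plan(.4607,.1868,.18,-.205)
"
```

```text
unit shift [-0.0382 -1.2909 -0.0097] rot [-2.000e-04 -1.700e-03  4.729e-01] dist mm 193.7
```

Roll is centred along the tool and level.

Request:
arm_command:
  deltas:
    - [-0.5, 0.0, -0.33, 0, 0, 0, 0.15]
    - [-0.5, 0, -0.66, 0, 0, 0, 0.3]
    - [-0.5, -0.02, -0.95, 0, 0, 0, 0.465]

```text
clock: 29.18
position: [0.4712, 0.1372, 0.1785]
tool_rot: [-3.141, -0.001, -0.196]
force: [0.6, -0.8, -0.5]
grip_width: 0.0476
```

```bash
python3 -c "
from h import *
print(telemetry.observe()['qpos'][6]);plan(.4607,.1868,.11,-.205)
"
```

```text
-2.335162446503547
unit shift [-0.1336 -0.3102  0.4568] rot [-0.0011 -0.0011  0.0108] dist mm 85.2
```

Request:
arm_command:
  deltas:
    - [-0.5, -0.1, -0.28, 0.1, 0, 0, 0.011]
    - [-0.5, -0.12, -0.29, 0.3, 0, 0, 0.011]
    - [-0.5, -0.12, -0.29, 0.45, 0, 0, 0.011]
    - [-0.5, -0.12, -0.29, 0.45, 0, 0, 0.011]

```text
clock: 29.68
position: [0.4616, 0.1814, 0.1097]
tool_rot: [3.141, 0.001, -0.201]
force: [0.1, 0.4, -0.8]
grip_width: 0.0477
```

```bash
python3 -c "
from h import *
s=telemetry.observe();print(s['qpos'][6],inbox(s['position'][None]));plan(.4607,.1868,.025,-.205)
cv2.imwrite('pics/w17.png',cams.grab_frame('wrist'))
"
```

```text
-2.466712240389828 [[-53.  -60.2]]
unit shift [-0.0123 -0.0347  0.5648] rot [0.0013 0.0019 0.0045] dist mm 84.9
```

View pics/w17.png

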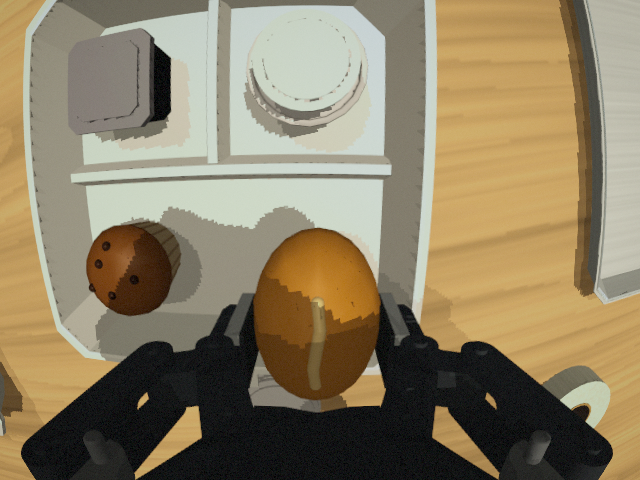

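Request:
arm_command:
  deltas:
    - [-0.5, 0, 0, -0.1, 0, 0, -0.2]
    - [-0.5, 0, 0, -0.2, 0, 0, -0.4]
    - [-0.5, 0, 0, -0.2, 0, 0, -0.6]
    - [-0.5, 0, 0, -0.2, 0, 0, -0.8]
    - [-0.5, 0, 0, -0.2, 0, 0, -1]

```text
clock: 30.35
position: [0.4629, 0.1813, 0.1418]
tool_rot: [3.141, -0.002, 0.588]
force: [0.8, -0.5, -0.2]
grip_width: 0.0474
```

Request:
arm_command:
  deltas:
    - [-0.5, 0, 0, 0, 0, 0, -0.2]
    - [-0.5, 0, 0, 0, 0, 0, -0.4]
    - [-0.5, 0, 0, 0, 0, 0, -0.6]
    - [-0.5, 0, 0, 0, 0, 0, -0.8]
    - [-0.5, 0, 0, 0, 0, 0, -1]

```text
clock: 30.98
position: [0.463, 0.1812, 0.1418]
tool_rot: [3.139, -0.0, 1.373]
force: [-0.1, 0.1, 0.3]
grip_width: 0.0475
```

Request:
arm_command:
  deltas:
    - [-0.5, 0, 0, 0, 0, 0, -0.2]
    - [-0.5, 0, 0, 0, 0, 0, -0.4]
    - [-0.5, 0, 0, 0, 0, 0, -0.6]
    - [-0.5, 0, 0, 0, 0, 0, -0.8]
    - [-0.5, 0, 0, 0, 0, 0, -1]

```text
clock: 31.6
position: [0.463, 0.181, 0.1417]
tool_rot: [3.14, 0.002, 2.158]
force: [0.6, -0.1, -1.6]
grip_width: 0.0474
```

```bash
python3 -c "
from h import *
s=telemetry.observe();print(s['qpos'],inbox(s['position'][None]));plan(.4607,.1868,.11,-.21+np.pi)
"
```

```text
[ 0.13849483  0.60819988 -0.85608831  1.99738454  0.6332506   0.82190212
 -0.49438189] [[-51.5 -60.3]]
unit shift [0.0414 0.0084 0.2112] rot [ 9.000e-04  3.200e-03 -9.847e-01] dist mm 32.3
```

Request:
arm_command:
  deltas:
    - [-0.5, 0, 0, 0, 0, 0, -0.2]
    - [-0.5, 0, 0, 0, 0, 0, -0.4]
    - [-0.5, 0.02, 0, 0, 0, 0, -0.6]
    - [-0.5, 0.04, 0, 0, 0, 0, -0.8]
    - [-0.5, 0.04, 0, 0.1, 0, 0, -0.985]
    - [-0.5, 0.04, 0.01, 0.2, 0, 0, -0.985]
    - [-0.5, 0.04, 0.01, 0.2, 0, 0, -0.985]

```text
clock: 32.48
position: [0.4602, 0.1869, 0.1099]
tool_rot: [-3.141, -0.0, 2.924]
force: [-0.1, 1.0, 0.1]
grip_width: 0.0477
```

```bash
python3 -c "
from h import *
s=telemetry.observe();print(s['qpos'],inbox(s['position'][None]));plan(.4607,.1868,.025,-.208+np.pi)
c=cams.get_calibration('wrist')
cv2.imwrite('pics/w18.png',cams.grab_frame('wrist'))
"
```

```text
[ 0.2014036   0.72953773 -0.98691824  2.01141373  0.82119012  0.86369327
  0.09900854] [[-55.5 -55. ]]
unit shift [-3.60e-03  4.00e-04  5.66e-01] rot [-0.0011 -0.0002 -0.0125] dist mm 84.9
```

View pics/w18.png

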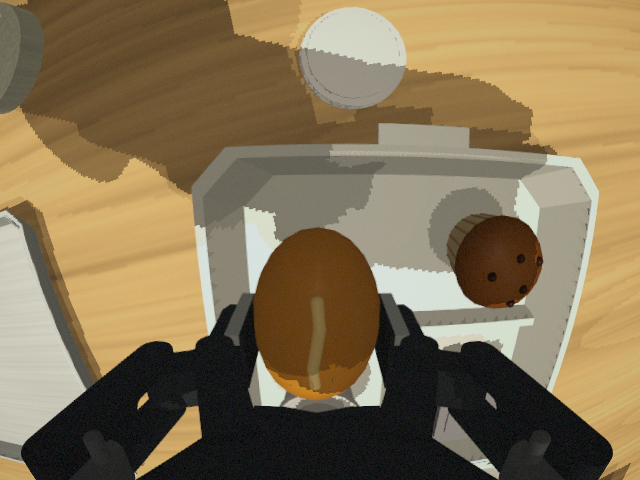

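Request:
arm_command:
  deltas:
    - [-0.5, 0, 0, 0.15, 0, 0, -0.012]
    - [-0.5, 0, 0, 0.35, 0, 0, -0.012]
    - [-0.5, 0, 0, 0.48, 0, 0, -0.012]
    - [-0.5, 0, 0, 0.55, 0, 0, -0.012]
    - [-0.5, 0, 0, 0.565, 0, 0, -0.012]
    - [-0.5, 0, 0, 0.565, 0, 0, -0.012]

```text
clock: 33.28
position: [0.4604, 0.1875, 0.026]
tool_rot: [3.141, 0.001, 2.936]
force: [-0.2, -0.3, -0.7]
grip_width: 0.0469
```

```bash
python3 -c "
from h import *
s=telemetry.observe();print(s['tool_rot'],inbox(s['position'][None]));plan(.4607,.1868,.025,-.208+np.pi)"
```

```text
[3.14125428e+00 7.15487637e-04 2.93646284e+00] [[-55.4 -54.5]]
unit shift [-0.0028 -0.0039  0.0065] rot [0.0004 0.0009 0.0037] dist mm 1.2
```

Request:
arm_command:
  deltas:
    - [-0.5, 0, 0, 0.01, 0, 0, 0]
    - [-0.5, 0, 0, 0.01, 0, 0, 0]
    - [0.1, 0, 0, 0.01, 0, 0, 0]
    - [0.33, 0, 0, 0.01, 0, 0, 0]
    - [0.33, 0, 0, 0.01, 0, 0, 0]
    - [0.33, 0, 0, -0.1, 0, 0, 0]
    - [0.4, 0, 0, -0.4, 0, 0, 0]
    - [0.6, 0, 0, -0.8, 0, 0, 0]

```text
clock: 34.28
position: [0.4594, 0.1872, 0.1461]
tool_rot: [-3.141, -0.002, 2.938]
force: [1.5, -0.3, 1.1]
grip_width: 0.0682
```

Request:
arm_command:
  deltas:
    - [1, 0, 0, -0.3, 0, 0, 0]
    - [1, 0.2, -0.2, -0.5, 0, 0, 0]
    - [1, 0.5, -0.4, -0.5, 0, 0, 0]
    - [1, 0.8, -0.8, -0.5, 0, 0, 0]
    - [1, 0.8, -0.8, -0.5, 0, 0, 0]

```text
clock: 34.9
position: [0.3164, 0.0924, 0.2201]
tool_rot: [-3.139, 0.0, 2.936]
force: [1.3, -0.0, -0.5]
grip_width: 0.0854
```

```bash
python3 -c "
from h import *
print(telemetry.observe()['position'])
import pickle;pickle.dump(cams.get_calibration('wrist'),open('w19.pkl','wb'))
for n in ('wrist','top','scene'): cv2.imwrite('pics/%s19.png'%n,cams.grab_frame(n))
im=cv2.imread('pics/top19.png');cv2.imwrite('pics/t19.png',cv2.resize(im[170:330,120:280],None,fx=3.7,fy=3.7,interpolation=cv2.INTER_CUBIC))
im=cv2.imread('pics/scene19.png');cv2.imwrite('pics/s19.png',cv2.resize(im[180:260,340:480],None,fx=5.5,fy=5.5,interpolation=cv2.INTER_CUBIC))
"
```

```text
[0.31636928 0.09241406 0.22005134]
```

View pics/t19.png

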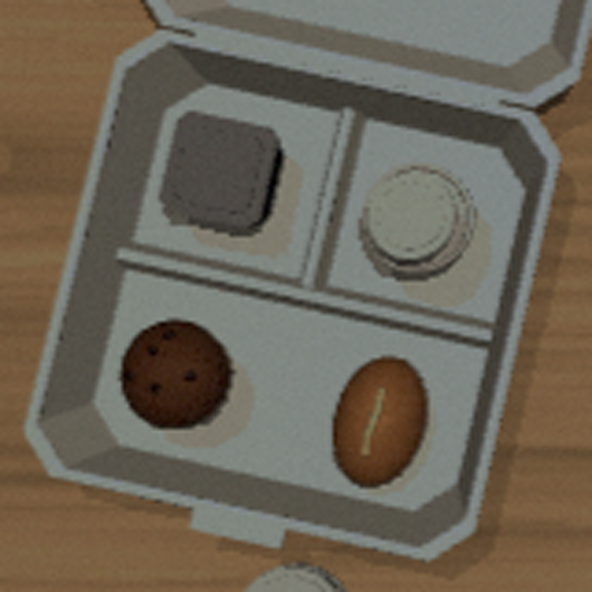

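View pics/s19.png

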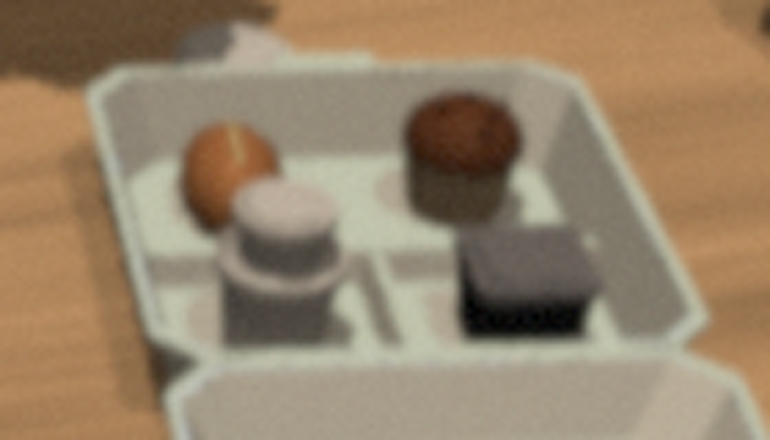

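View pics/wrist19.png

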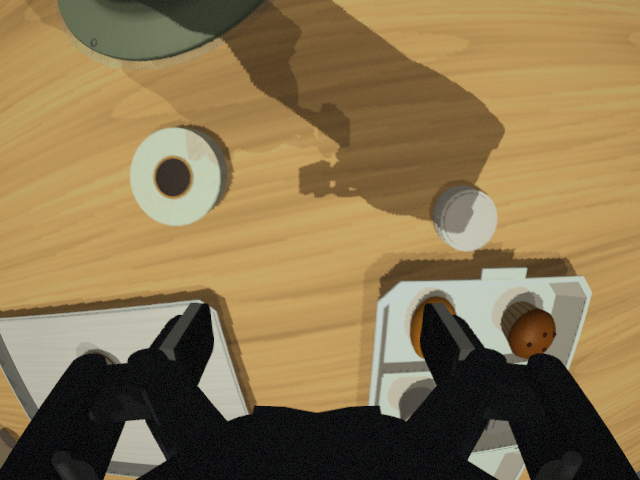

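```bash
python3 -c "
from h import *
c=cams.get_calibration('top')
bx=lambda p:[(p[0]/3.7+120-.36,p[1]/3.7+170-.36)]
for O_ in (np.array([.525,.2279]),O):
  for n,p,z in (('tub',(220,172),.046),('dip',(411,214),.075),('muffin',(176,374),.04),('roll',(380,422),.02)):
    d=plane(c,bx(p),z)[0][:2]-O_; print(n,(d@EX*1000).round(1),(d@EY*1000).round(1),end='; ')
  print()
a=plane(c,bx((368,485)),.02)[0]-plane(c,bx((397,357)),.02)[0]; print('roll ang',np.degrees(np.arctan2(-a[1],-a[0])))
im=cv2.imread('pics/top19.png');hsv=cv2.cvtColor(im,cv2.COLOR_BGR2HSV);m=((hsv[...,1]>135)&(hsv[...,0]<25)).astype(np.uint8)
m[:,:205]=0;m[:,240:]=0;m[:262]=0;m[305:]=0
cs=max(cv2.findContours(m,0,1)[0],key=cv2.contourArea)[:,0];e=cv2.fitEllipse((plane(c,cs,.02)[:,:2]*1000).astype(np.float32));print(e)
o=cv2.imread('pics/top0.png');print('jar diff',cv2.absdiff(o,im)[265:305,405:445].max(), cv2.absdiff(o,im)[265:305,405:445].mean())
"
```

```text
tub 54.0 54.3; dip 53.0 -56.7; muffin -57.3 53.1; roll -59.8 -56.9; 
tub 53.7 52.6; dip 52.6 -58.4; muffin -57.7 51.4; roll -60.2 -58.6; 
roll ang -11.277023493241655
((455.3774108886719, 184.92233276367188), (46.74751281738281, 68.4049072265625), 77.0436019897461)
jar diff 13 3.688125
```

```bash
python3 -c "
from h import *
print(job.job_done(), telemetry.observe()['clock'])"
```

```text
the job is handed in; nothing more can be done
the job is handed in; nothing more can be done
```

The meal box is packed and handed in at about 35 s, in the order asked: tub, sauce cup, dip pot on the cup, muffin, bread roll. The arm is clear of everything.

The last top view, with positions in the box frame in mm:

| Item | Target (x, y) | Top view (x, y) |
|---|---|---|
| Tub | (55, 55) | (54, 54) |
| Dip pot on cup | (55, -55) | (53, -57) |
| Muffin | (-55, 55) | (-57, 53) |
| Roll | (-55, -55) | (-60, -57) |

- **Sauce cup:** a wrist picture taken before the dip pot went on put it at (54, -57).
- **Dip pot:** it sits flat inside the rim of the cup's lid, about 2–3 mm off the cup's centre.
- **Roll direction:** it lies within about 1° of the box's front-to-back line.
- **Uprightness and jar:** everything looks upright in the scene picture, and the jar's place on the tray looks unchanged from the first picture.

Some checks disagreed:

- **Roll:** the arm's position at release gave -55 mm front to back, but the top view puts it about 3–5 mm nearer the front wall. I left it.
- **Muffin:** it read y of 51–53 mm in the pictures, against 55 mm by the arm.
- **Box centre:** the wrist and top cameras differed by about 3 mm, so I used a value between them.

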